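# Close the pressure pot, knobs crosswise in two rounds

### The job

Close the pressure pot: pull its lid by the red lug right out from under the low shelf, let go and take it by its bar handle, lower it gently over the four knobs onto the seal and turn it clockwise until the studs stop in the closed ends of its slots. Then tighten the knobs clockwise, crosswise (each knob followed by the one opposite, then the other pair), in two rounds: in the first turn each knob only until it bites, where it suddenly gets stiff, and when all four have bitten go round crosswise again and give each a further eighth of a turn (45 degrees). Leave the other things on the bench where they are.

Things in the scene. Friction and masses are not known exactly. Their poses are not given: they have to be found in the camera images.
- pot_seat (a point): Centre of the top of the black rubber seal of the pressure pot, 104 mm above the bench; axes as the pot's, z up. Grey open vessel bolted to the bench, steel flange 216 mm across, top 100 mm above the bench. Four 8 mm studs on a circle of 85 mm radius at 45, 135, 225, 315 degrees from the pot's x (A, B, C, D, counter-clockwise from above), each with a black knob that stays on it.
- lid_center (a point): Centre of the lid's underside. Loose aluminium plate 224 mm across, 8 mm thick, 0.4 to 0.75 kg, flat on the bench, partly under the shelf; its lug points to its -y. Four 48 mm wide notches, open at the rim, let the knobs (34 mm) through: at -152, -62, 28, 118 degrees from its x on an 85 mm circle (counter-clockwise positive). From each an 18 mm slot runs on counter-clockwise.
- lid_slot (a point): Top of the lid where a stud stands in one of its four slots with the lid turned home: 85 mm from the lid's axis, at -124 degrees from its x. Set down with the notches round the knobs, the lid turns 28 degrees clockwise to be home; the slot ends stop it 1 degree later. It fits in any quarter-turn position. Home, its top is 112 mm above the bench, 3 mm below the knobs.
- lid_handle (a point): Middle of the lid's black bar handle: bar 66 mm long along the lid's y, 16 mm wide, 14 mm high, on two posts; the point is on the lid's axis, 46 mm above its underside (bar top 53 mm), with 30 mm free under the bar.
- lid_lug (a point): Middle of the lid's red turning lug, an upright tab on the rim, 119 mm from the lid's centre towards the lid's -y: 10 mm thick along the lid's x, 24 mm long along its y, top 41 mm above the lid's underside; the point is 25 mm above the underside. Pulled by it, the lid slides on the bench (up to about 8 N).
- riser: Low fixed bench shelf on the left: board 460 mm along its x, 260 mm along its y, underside 115 mm and top 131 mm above the bench, on corner legs, goods up to 85 mm high on it. Origin at bench height under the board's centre; its front edge, 130 mm towards its -y, faces the pot side. The lid's handle starts under the board, the lug sticks out in front.
- knob_A (a point): Middle of the grip of star knob A, on its stud's axis, 137 mm above the bench: round fluted black head 34 mm across and 24 mm tall (125 to 149 mm above the bench) on a 20 mm hub; tightens clockwise seen from above. It does not move up or down noticeably. Opposite knob: C.
- knob_B (a point): Middle of the grip of star knob B, on its stud's axis, 137 mm above the bench: round fluted black head 34 mm across and 24 mm tall (125 to 149 mm above the bench) on a 20 mm hub; tightens clockwise seen from above. It does not move up or down noticeably. Opposite knob: D.
- knob_C (a point): Middle of the grip of star knob C, on its stud's axis, 137 mm above the bench: round fluted black head 34 mm across and 24 mm tall (125 to 149 mm above the bench) on a 20 mm hub; tightens clockwise seen from above. It does not move up or down noticeably. Opposite knob: A.
- knob_D (a point): Middle of the grip of star knob D, on its stud's axis, 137 mm above the bench: round fluted black head 34 mm across and 24 mm tall (125 to 149 mm above the bench) on a 20 mm hub; tightens clockwise seen from above. It does not move up or down noticeably. Opposite knob: B.
- play_A (a joint): Free run of knob A in rad: negative is how far it still spins freely (0.05 N m) clockwise before it bites, 0 when it has bitten (starts -0.65 to -0.4). A white mark on the knob turns with it.
- bite_A (a joint): How far knob A has been tightened past its bite, rad clockwise (0 at the start). From the bite on the torque jumps to about 0.2 N m and rises to about 0.3 N m; the knob stays where it is left. An eighth of a turn is 0.785.
- play_B (a joint): Free run of knob B in rad: negative is how far it still spins freely (0.05 N m) clockwise before it bites, 0 when it has bitten (starts -0.65 to -0.4). A white mark on the knob turns with it.
- bite_B (a joint): How far knob B has been tightened past its bite, rad clockwise (0 at the start). From the bite on the torque jumps to about 0.2 N m and rises to about 0.3 N m; the knob stays where it is left. An eighth of a turn is 0.785.
- play_C (a joint): Free run of knob C in rad: negative is how far it still spins freely (0.05 N m) clockwise before it bites, 0 when it has bitten (starts -0.65 to -0.4). A white mark on the knob turns with it.
- bite_C (a joint): How far knob C has been tightened past its bite, rad clockwise (0 at the start). From the bite on the torque jumps to about 0.2 N m and rises to about 0.3 N m; the knob stays where it is left. An eighth of a turn is 0.785.
- play_D (a joint): Free run of knob D in rad: negative is how far it still spins freely (0.05 N m) clockwise before it bites, 0 when it has bitten (starts -0.65 to -0.4). A white mark on the knob turns with it.
- bite_D (a joint): How far knob D has been tightened past its bite, rad clockwise (0 at the start). From the bite on the torque jumps to about 0.2 N m and rises to about 0.3 N m; the knob stays where it is left. An eighth of a turn is 0.785.
- wrench: Bystander: open-ended spanner, 150 mm long, lying flat. Origin at the middle of its underside.
- bushing: Bystander: turned brass flanged bushing, 52 mm across, 35 mm tall, standing on its flange. Origin at the middle of its underside.
- cup: Bystander: empty white plastic cup, 70 mm across, 85 mm tall. Origin at the middle of its underside.
- oil: Bystander: yellow oil bottle with red cap, 48 mm across, 120 mm tall. Origin at the middle of its underside.
- chuckkey: Bystander: steel chuck key (T shape), about 100 mm long, 90 mm cross bar, 14 mm high, lying flat. Origin at the middle of its underside.
- brush: Bystander: brush, 170 mm long, lying flat. Origin at the middle of its underside.

How it is judged:
By the outcome, as a careful person would: the job done as asked, in the order asked, and still so for the second after the job is handed in, with the robot touching nothing.
It also fails if it takes over 72 s, if anything falls off the work surface, if the arm or the gripper's body presses on something with over 40 N, if the wrist force passes 120 N, or if a joint passes its speed limit or range.

### The arm

A 6-joint arm with a two-finger parallel gripper is mounted at the origin on the work surface. World frame = base frame: x ahead of the robot, y to its left, z up, the work surface at z = 0. Lengths are in mm, angles in rad, forces in N, time in s.
With the tool pointing down it reaches from about 350 to 975 mm from the base axis. Payload 7.1 kg.
Tool frame: the origin (TCP) lies midway between the tips of the shut fingers; the grasp point (between the pads) lies 19 mm behind it (ctrl.grip_point_offset is the distance from the TCP to the grasp point, in mm); z points along the fingers, y is the line along which they close (so a half turn about z gives the same grasp; the last joint's range is limited). The gripper opens to 88 mm and grips with 3 to 60 N. Pads are 20 mm wide; open, the fingers measure 115 mm over their backs; the gripper's body (75 mm by 178 mm) begins 61 mm behind the grasp point.
Start: joints at [1.296, 0.423, 1.63, -0, 1.089, -0.019], TCP at [158.106, 604.655, 192.275] pointing down, gripper open.
Joint ranges: [-3, 3], [-0.9, 2.11], [0.09, 2.58], [-1.31, 4.45], [0.11, 2.69], [-2.54, 2.54]. Speed limits (rad/s): [2.39, 2.39, 3.01, 3.14, 3.14, 3.14].

### API

Orientations are given as a rotation vector (axis times angle).
In Python, from workcell import get_obs, optics, close_job, spotter, ctrl gives the robot as it stands. The module is installed in compiled form; this text tells all that it offers.
- The arm moves only by the tool move_arm, never from a script. Its argument "rows" is a list of rows, each a list of 5 numbers: the shift along the tool's x, y, z in cm, then the turn about the tool's z in degrees, then the opening in per cent of the stroke, from 0 (shut) to 100 (fully open). A call has 1 to 10 rows; each row shifts and turns the commanded pose from where the row before left it, along the tool's axes as they then stand; what a row does not reach is not made up. A row lasts 1/8 s, in which the tool goes at most 62.5 mm and 10.7 degrees, less where a joint would pass 70% of its speed; a pose out of reach is approached as far as the arm can. A call with a gripper value outside its range is refused whole. The fingers move at their own pace and stop on an object; the grip force is fixed at half the most. Time passes only in rows, so rows that do not move let the fingers close. It gives the time, the measured TCP pose, the force, the opening and the grip force at its end, in the units of the state.
- get_obs(): the state, without advancing time (a new reading comes with each control period).
- optics.get_image(name): name is "side" or "top" or "wrist"; returns the picture (480x640x3 uint8, blue, green, red); there is no depth.
- optics.calibration(name): a dict with "camera_matrix" (3x3 intrinsics, pixels), "distortion" ([k1, k2, p1, p2, k3] as OpenCV has them; the pictures are not rectified), "xyz" and "orientation" of the camera in the world. Camera axes: x right, y down, z forward; pixel columns grow to the right and rows downward; lengths in mm; the calibration is good to about 2 mm. A picture is of the moment at which its call begins: read the wrist's pose just before it. calibration takes no time and is no camera call; for the wrist camera it gives the pose at the moment of the call.
- close_job(): hands the job in; it is judged then, once.
Trained networks look in the newest picture that a camera, given by its name, has taken for a name from the list of things; names that differ only in an ending like _2 or _b are one class to them, and where a whole thing is asked for, a point or a joint stands for the part that bears it (a point fixed in the world has none). Each returns a list of dicts, best first, with "conf" (0 to 1); they miss things now and then, are a little off and sometimes report something else, mostly with a low value. They report only what shows in the picture. A call takes as long as a camera call.
- spotter.find_in(camera, label): "point" ([column, row] in pixels, amid what is visible of it).
- spotter.regions_of(camera, label): "region" (480x640 bool, what is visible of it) and "point" ([column, row] in pixels, amid what is visible of it).
The state is a dict: "t": time; "qpos": joint angles; "qvel": joint speeds; "joint_torque": joint torques, N m; "ee_pos": TCP position; "orientation": TCP orientation; "ft_force": force on the tool from outside, world axes, zero at the start; "moment": the same for the moment, N m; "width": finger opening in mm; "grasp_force": force on a finger pad.
Only numpy, scipy, OpenCV 4.12 (cv2) and the standard library are available. Lean on these libraries where they do the work, as an engineer would, in place of code of your own. Each camera call takes 0.05 s, during which the arm holds its last target. There are 200 camera calls.

## Working session

There is one attempt and no reset: what is moved stays moved. The work goes in short steps, Python scripts to look and compute and a tool call to move; the robot and the scene stay as the last step left them, time stands still between calls to the robot, and variables do not carry over. Pictures are saved under pics/ and viewed, at most 10 in all, crops included, and the job is handed in when it is done.

Besides the shell and the picture viewer there is one more tool, called after "Request:" as name(argument=value, ...), one argument or row to a line, values as JSON. move_arm: Moves the arm, as the interface text tells. Its arguments: {"type":"object","properties":{"rows":{"type":"array","items":{"type":"array","items":{"type":"number"}}}},"required":["rows"]}

```bash
mkdir -p pics; cat > h.py <<'E'
import numpy as np, cv2
from scipy.spatial.transform import Rotation as R
from workcell import get_obs, optics, close_job, spotter, ctrl
def RM(o):
    o=np.array(o,float)
    return o if o.shape==(3,3) else R.from_rotvec(o).as_matrix()
def ray(cal,px):
    u=cv2.undistortPoints(np.array([[px]],float),np.array(cal["camera_matrix"]),np.array(cal["distortion"]))[0,0]
    return np.array(cal["xyz"],float),RM(cal["orientation"])@np.array([u[0],u[1],1.])
def at(cal,px,z):
    c,d=ray(cal,px); return c+d*(z-c[2])/d[2]
def proj(cal,P):
    Rm=RM(cal["orientation"]);t=-Rm.T@np.array(cal["xyz"],float)
    return cv2.projectPoints(np.array(P,float).reshape(-1,3),cv2.Rodrigues(Rm.T)[0],t,np.array(cal["camera_matrix"]),np.array(cal["distortion"]))[0][:,0]
def snap(n,f=None):
    cal=optics.calibration(n);im=optics.get_image(n)
    if f: cv2.imwrite("pics/"+f,im)
    return cal,im
E
python3 - <<'E'
from h import *
o=get_obs();print({k:np.round(v,3).tolist() for k,v in o.items()})
print(RM(o["orientation"]).round(3).tolist(),ctrl.grip_point_offset)
Z=dict(lid_lug=25,lid_handle=46,knob_A=137,wrench=3,bushing=20,cup=42,oil=60,chuckkey=7,brush=8,lid_center=8,riser=131)
for n in("top","side"):
    cal,im=snap(n,n+"0.png");print(n,cal["xyz"],cal["orientation"])
    for l,z in Z.items():
        print(l,[(round(r["conf"],2),np.round(r["point"]).tolist(),at(cal,r["point"],z).round(0).tolist()) for r in spotter.find_in(n,l)[:5]])
E
```

```text
{'t': 0.0, 'qpos': [1.296, 0.424, 1.631, -0.0, 1.089, -0.019], 'qvel': [-0.0, 0.0, -0.001, 0.0, 0.001, 0.001], 'joint_torque': [-0.0, -54.463, -27.367, 0.064, 0.023, -0.0], 'ee_pos': [157.945, 604.082, 191.486], 'orientation': [-0.401, -3.116, 0.002], 'ft_force': [-0.372, 0.74, 0.926], 'moment': [-0.013, 0.0, -0.032], 'grasp_force': 0.0, 'width': 87.983}
[[-0.967, 0.253, -0.0], [0.253, 0.967, -0.001], [0.0, -0.002, -1.0]] 18.700000000000003
top [ 215.52971261   32.86930615 1741.55526713] [-2.12920579  2.12148794 -0.22987828]
lid_lug [(0.74, [209.0, 278.0], [466.0, 311.0, 25.0])]
lid_handle [(0.59, [212.0, 279.0], [460.0, 300.0, 46.0]), (0.43, [472.0, 258.0], [525.0, -444.0, 46.0])]
knob_A [(0.66, [374.0, 257.0], [510.0, -150.0, 137.0]), (0.41, [247.0, 185.0], [709.0, 196.0, 137.0])]
wrench [(0.59, [310.0, 179.0], [770.0, 22.0, 3.0]), (0.33, [149.0, 260.0], [522.0, 494.0, 3.0])]
bushing [(0.55, [346.0, 243.0], [573.0, -84.0, 20.0]), (0.51, [251.0, 187.0], [740.0, 198.0, 20.0])]
cup [(0.94, [482.0, 293.0], [422.0, -472.0, 42.0])]
oil []
chuckkey [(0.77, [436.0, 209.0], [679.0, -355.0, 
[... 484 characters left out ...]
, (0.42, [308.0, 428.0], [531.0, 393.0, 20.0]), (0.18, [344.0, 136.0], [522.0, -476.0, 20.0])]
cup [(0.59, [379.0, 136.0], [420.0, -457.0, 42.0]), (0.48, [345.0, 136.0], [517.0, -448.0, 42.0])]
oil [(0.83, [345.0, 138.0], [516.0, -416.0, 60.0]), (0.44, [303.0, 172.0], [618.0, -264.0, 60.0]), (0.16, [335.0, 196.0], [527.0, -178.0, 60.0])]
chuckkey [(0.69, [334.0, 197.0], [531.0, -231.0, 7.0]), (0.65, [286.0, 167.0], [678.0, -340.0, 7.0]), (0.33, [345.0, 137.0], [519.0, -489.0, 7.0])]
brush [(0.61, [421.0, 184.0], [301.0, -301.0, 8.0]), (0.58, [305.0, 171.0], [622.0, -325.0, 8.0]), (0.51, [322.0, 206.0], [560.0, -193.0, 8.0])]
lid_center []
riser [(0.89, [311.0, 427.0], [519.0, 433.0, 131.0])]
```

View pics/top0.png

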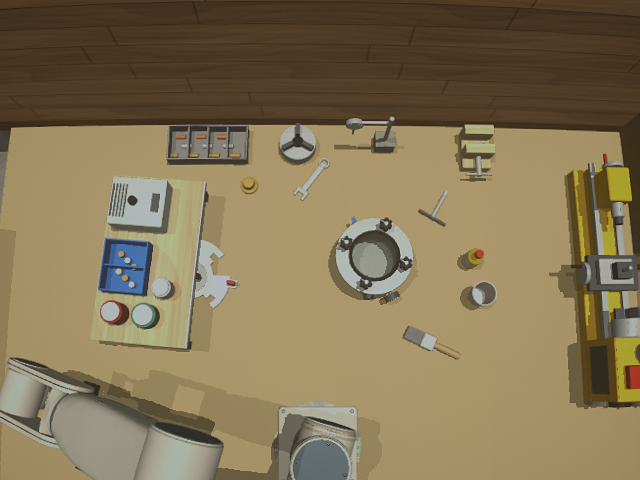

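View pics/side0.png

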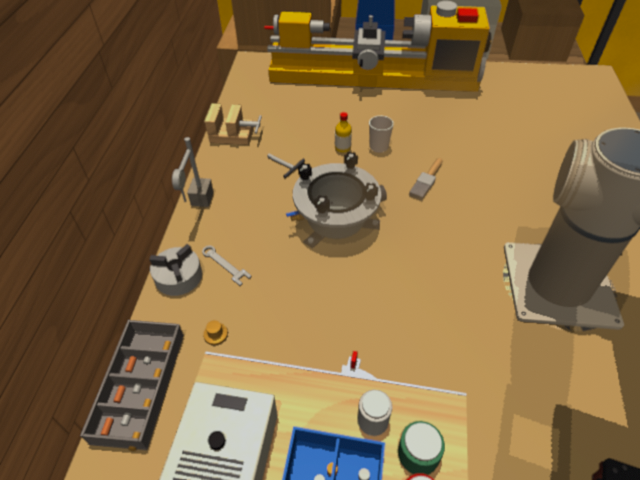

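The top view shows the lid, partly under the shelf, at (205,275), with its red lug at (231,283). The shelf's front edge runs from (206,183) to (189,348). The knobs are at (386,225), (346,243), (365,284) and (405,263). The side view agrees, with the lug at (353,360).

```bash
python3 - <<'E'
from h import *
from workcell import optics
cal=optics.calibration("top")
im=cv2.imread("pics/top0.png")
b,g,r=[im[...,i].astype(int) for i in range(3)]
m=(r>120)&(g<70)&(b<70);m[:, :215]=0;m[:,250:]=0
y,x=np.nonzero(m);print("lug px",x.min(),x.max(),y.min(),y.max(),x.mean(),y.mean())
print("lug",at(cal,[x.mean(),y.mean()],36))
for p in[(206,183),(198,265),(189,348)]: print("edge",at(cal,p,131).round(0))
K=np.array([at(cal,p,149) for p in[(386,225),(346,243),(365,284),(405,263)]]);print(K.round(0),K.mean(0))
c=K.mean(0);print(np.hypot(*(K-c)[:,:2].T),np.degrees(np.arctan2(*(K-c)[:,1::-1].T)))
cs=optics.calibration("side");im2=cv2.imread("pics/side0.png")
b,g,r=[im2[...,i].astype(int) for i in range(3)]
m=(r>120)&(g<70)&(b<70);m[:300]=0;m[400:]=0
y,x=np.nonzero(m);print("side lug px",x.min(),x.max(),y.min(),y.max());print(at(cs,[x.mean(),y.mean()],28))
Ks=np.array([at(cs,p,137) for p in[(351,159),(305,171),(323,204),(371,190)]]);print(Ks.round(0),Ks.mean(0))
cr=im[200:340,160:280];cr2=im[200:310,320:430]
cv2.imwrite("pics/c0.png",np.hstack([cv2.resize(cr,(400,466),interpolation=cv2.INTER_CUBIC),cv2.resize(cr2,(400,400),interpolation=cv2.INTER_CUBIC) if 0 else cv2.resize(im[195:323,320:430],(400,466),interpolation=cv2.INTER_CUBIC)]))
E
```

```text
lug px 227 234 281 283 230.3 282.0
lug [453.84566276 247.67907669  36.        ]
edge [717. 312. 131.]
edge [486. 325. 131.]
edge [264. 341. 131.]
[[ 596. -183.  149.]
 [ 545.  -74.  149.]
 [ 434. -124.  149.]
 [ 491. -232.  149.]] [ 516.68969964 -153.1078136   149.        ]
[84.38736671 84.16196036 87.35920597 82.80357438] [ -20.6774766    70.17499884  160.27767621 -107.76183076]
side lug px 120 356 351 398
[524.69146524 258.2262461   28.        ]
[[ 492. -234.  137.]
 [ 600. -180.  137.]
 [ 546.  -71.  137.]
 [ 439. -127.  137.]] [ 519.63216244 -153.19858084  137.        ]
```

View pics/c0.png

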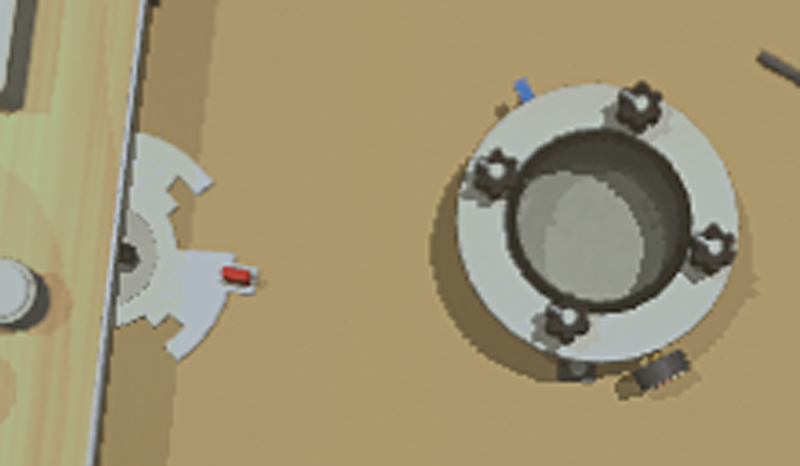

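```bash
cat >> h.py <<'E'
def alpha(o): 
    y=RM(o["orientation"])[:,1];return np.degrees(np.arctan2(y[1],y[0]))
def go(x,y,z,al,op,o=None,p0=None,a0=None,smax=5.0,tmax=10):
    """rows from pose to target (mm, deg), turning after shifting as needed"""
    if p0 is None: o=o or get_obs();p0=o["ee_pos"];a0=alpha(o)
    d=np.array([x,y,z])-p0;a=np.radians(a0)
    t=np.array([d@[-np.sin(a),np.cos(a),0],d@[np.cos(a),np.sin(a),0],-d[2]])/10
    dt=-(((al-a0)+180)%360-180)
    n=int(np.ceil(np.linalg.norm(t)/smax));m=int(np.ceil(abs(dt)/tmax))
    print("shift",t.round(2),"n",n,"per",(t/max(n,1)).round(2),"turn",round(dt,1),"m",m,"op",op)
E
python3 - <<'E'
from h import *
o=get_obs();p=np.array(o["ee_pos"])
cal=optics.calibration("top")
L=at(cal,(230.8,282.8),40);H=at(cal,(198.4,276.5),50);print(L,H,np.degrees(np.arctan2(*(H-L)[1::-1])))
go(454,230,265,-10,100,p0=p+[0,0,75],a0=alpha(o))
E
```

```text
[451.01241819 245.69306009  40.        ] [466.89674143 336.80211762  50.        ] 80.11022422445647
shift [-38.11 -28.76   0.23] n 10 per [-3.81 -2.88  0.02] turn 85.3 m 9 op 100
```

Request:
move_arm(
  rows=[
    [0,0,-4,0,100],
    [0,0,-3.5,0,100],
  ],
)

```text
t: 1.45
ee_pos: [158.1, 604.5, 268.1]
orientation: [-0.401, -3.116, 0.001]
ft_force: [0.2, 0.1, -0.1]
width: 87.7
grasp_force: 0.0
```

Request:
move_arm(
  rows=[
    [-3.81,-2.88,0,0,100],
    [-3.81,-2.88,0,0,100],
    [-3.81,-2.88,0,0,100],
    [-3.81,-2.88,0,0,100],
    [-3.81,-2.88,0,0,100],
    [-3.81,-2.88,0,0,100],
    [-3.81,-2.88,0,0,100],
    [-3.81,-2.88,0,0,100],
    [-3.81,-2.88,0,0,100],
    [-3.81,-2.88,0,0,100],
  ],
)

```text
t: 2.7
ee_pos: [454.7, 228.3, 267.5]
orientation: [0.401, 3.115, 0.0]
ft_force: [0.1, 0.7, -0.4]
width: 87.8
grasp_force: 0.0
```

Request:
move_arm(
  rows=[
    [0,0,0,9.5,100],
    [0,0,0,9.5,100],
    [0,0,0,9.5,100],
    [0,0,0,9.5,100],
    [0,0,0,9.5,100],
    [0,0,0,9.5,100],
    [0,0,0,9.5,100],
    [0,0,0,9.5,100],
    [0,0,0,9.3,60],
    [0,0,0,0,60],
  ],
)

```text
t: 3.95
ee_pos: [453.8, 229.6, 267.3]
orientation: [2.404, 2.022, 0.0]
ft_force: [-0.4, 1.0, 0.6]
width: 71.0
grasp_force: 0.0
```

```bash
python3 - <<'E'
from h import *
o=get_obs();print(o["ee_pos"],alpha(o),o["qpos"])
cal,im=snap("wrist","w1.png");print(cal["xyz"])
for l,z in(("lid_lug",25),("lid_handle",46)):
    print(l,[(round(r["conf"],2),np.round(r["point"]).tolist(),at(cal,r["point"],z).round(0).tolist()) for r in spotter.find_in("wrist",l)[:5]])
E
```

```text
[453.81807632 229.61268053 267.33740582] -9.872630612508496 [ 4.45007164e-01  1.64450457e-01  1.80709124e+00 -7.52248179e-06
  1.16997450e+00  6.17320007e-01]
[468.50588198 312.32244358 460.14484341]
lid_lug [(0.58, [317.0, 124.0], [466.0, 312.0, 25.0]), (0.33, [303.0, 46.0], [465.0, 395.0, 25.0])]
lid_handle [(0.89, [319.0, 128.0], [468.0, 309.0, 46.0])]
```

View pics/w1.png

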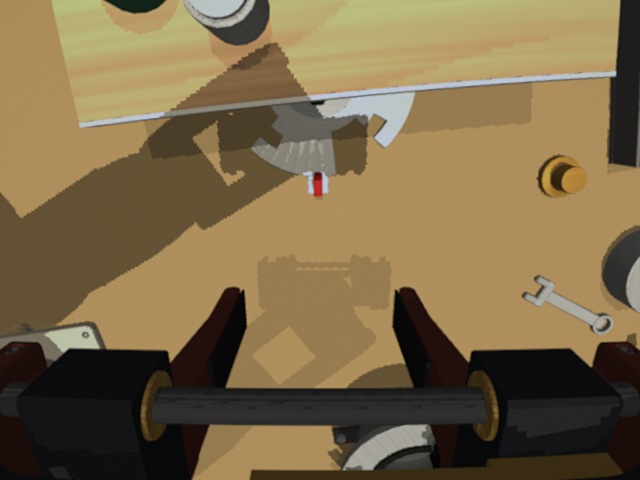

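```bash
python3 - <<'E'
from h import *
o=get_obs();cal=optics.calibration("wrist");print(RM(cal["orientation"]).round(2).tolist())
im=cv2.imread("pics/w1.png");b,g,r=[im[...,i].astype(int) for i in range(3)]
m=(r>110)&(g<60)&(b<60);m[:160]=0;m[205:]=0;m[:,:300]=0;m[:,335:]=0
y,x=np.nonzero(m);print(x.min(),x.max(),y.min(),y.max())
L=at(cal,[318,178],41);L2=at(cal,[317.5,(174+195)/2],35);print(L,L2)
print("top ends",at(cal,[318,y.min()],41),at(cal,[318,y.max()],30))
print("edge",at(cal,[318,98],131),at(cal,[220,110],131),at(cal,[420,91],131))
H=at(cal,[318,102],46);print("handle",H)
go(L2[0],L2[1],14,-10,60)
E
```

```text
[[0.99, -0.16, -0.05], [-0.17, -0.94, -0.3], [-0.0, 0.31, -0.95]]
314 321 177 195
[457.14551006 255.73686548  41.        ] [455.16340667 247.75628143  35.        ]
top ends [457.3356723  256.83301199  41.        ] [453.48782133 234.87069461  30.        ]
edge [470.8879351  333.19588804 131.        ] [388.39459614 338.27224686 131.        ] [555.12456549 324.80510417 131.        ]
handle [470.85204242 334.66532966  46.        ]
shift [ 1.81 -0.18 25.33] n 6 per [ 0.3  -0.03  4.22] turn 0.2 m 1 op 60
```

Request:
move_arm(
  rows=[
    [1.7,0,4,0,50],
    [0,0,4.5,0,50],
    [0,0,4.5,0,50],
    [0,0,4.5,0,50],
    [0,0,4.2,0,50],
    [0,0,2.5,0,50],
    [0,0,1,0,50],
    [0,0,0,0,30],
    [0,0,0,0,0],
    [0,0,0,0,0],
  ],
)

```text
t: 5.35
ee_pos: [457.5, 246.8, 16.4]
orientation: [2.405, 2.02, 0.003]
ft_force: [0.3, -0.1, -0.3]
width: 17.7
grasp_force: 0.0
```

Request:
move_arm(
  rows=[
    [0,0,0,0,0],
    [0,0,0,0,0],
    [-0.5,0,0,0,0],
    [-1,0,0,0,0],
  ],
)

```text
t: 5.85
ee_pos: [454.1, 231.2, 15.2]
orientation: [2.405, 2.021, -0.0]
ft_force: [0.6, -0.5, -0.3]
width: 0.5
grasp_force: 0.0
```

```bash
python3 - <<'E'
from h import *
cal,im=snap("wrist");cal2,im2=snap("side")
cv2.imwrite("pics/w2.png",np.hstack([cv2.resize(im,(400,300)),cv2.resize(im2[260:440,230:470],(400,300))]))
E
```

```text
(no output)
```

View pics/w2.png

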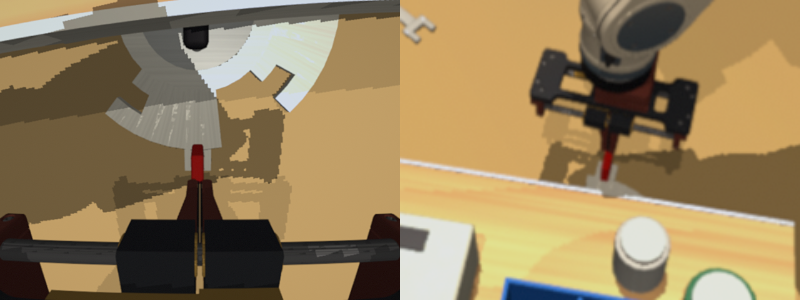

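The fingers closed just short of the lug. It stands right in front of them, at about (315,262) in the full wrist frame. I'll measure it again.

```bash
python3 - <<'E'
from h import *
o=get_obs();cal,im=snap("wrist");print(o["ee_pos"],cal["xyz"])
b,g,r=[im[...,i].astype(int) for i in range(3)]
m=(r>110)&(g<60)&(b<60);m[:200]=0;m[300:]=0;m[:,:280]=0;m[:,350:]=0
y,x=np.nonzero(m);print(x.min(),x.max(),y.min(),y.max())
for k in range(y.min(),y.max()+1,6): print(k,x[y==k].min(),x[y==k].max(),im[k,315])
for p,z in(((315,y.min()),41),((315,y.max()),15),((315,y.max()),41)):print(p,z,at(cal,p,z))
h=at(cal,(313,45),40);print("handle",h)
print(proj(cal,np.array(o["ee_pos"])[None]))
E
```

```text
[453.49086903 230.35981208  15.12187713] [468.56848692 313.16372301 207.82165392]
308 324 248 288
248 309 323 [ 11  16 117]
254 308 324 [ 16  17 124]
260 308 324 [ 16  20 124]
266 309 324 [ 15  17 124]
272 309 324 [ 14  18 123]
278 309 324 [ 13  16 123]
284 309 324 [ 13  16 122]
(315, np.int64(248)) 41 [456.70297851 258.50111502  41.        ]
(315, np.int64(288)) 15 [450.64510635 226.58764742  15.        ]
(315, np.int64(288)) 41 [453.06188831 238.26153321  41.        ]
handle [471.27406059 344.39917532  40.        ]
[[318.80896455 281.21904488]]
```

Request:
move_arm(
  rows=[
    [0,0,0,0,40],
    [0,0,0,0,40],
    [0,0,0,0,40],
    [0.9,0,0.3,0,40],
    [0.9,0,0.3,0,40],
    [0.2,0,0,0,40],
    [0,0,0,0,0],
    [0,0,0,0,0],
    [0,0,0,0,0],
    [0,0,0,0,0],
  ],
)

```text
t: 7.25
ee_pos: [457.3, 251.1, 9.3]
orientation: [-2.406, -2.02, 0.001]
ft_force: [-1.5, 0.3, 0.8]
width: 8.8
grasp_force: 30.0
```

Request:
move_arm(
  rows=[
    [0,0,0,0,0],
  ],
)

```text
t: 7.38
ee_pos: [457.3, 251.1, 9.3]
orientation: [-2.406, -2.02, 0.001]
ft_force: [-1.6, -0.4, 1.6]
width: 8.8
grasp_force: 30.0
```

Request:
move_arm(
  rows=[
    [-0.2,0,0,0,0],
    [-0.5,0,0,0,0],
    [-0.8,0,0,0,0],
    [-1,0,0,0,0],
  ],
)

```text
t: 7.88
ee_pos: [453.3, 226.2, 9.3]
orientation: [2.406, 2.02, 0.001]
ft_force: [-0.7, 2.0, -2.2]
width: 8.4
grasp_force: 30.0
```

Request:
move_arm(
  rows=[
    [-1.5,0,0,0,0],
    [-1.6,0,0,0,0],
    [-1.6,0,0,0,0],
    [-1.6,0,0,0,0],
    [-1.6,0,0,0,0],
    [-1.6,0,0,0,0],
    [-1.6,0,0,0,0],
    [-1.6,0,0,0,0],
    [-1.6,0,0,0,0],
    [-1.2,0,0,0,0],
  ],
)

```text
t: 9.12
ee_pos: [426.3, 73.0, 9.3]
orientation: [-2.406, -2.02, 0.0]
ft_force: [0.7, 3.0, -1.3]
width: 8.7
grasp_force: 30.0
```

```bash
python3 - <<'E'
from h import *
o=get_obs();print(o["ee_pos"],o["width"],alpha(o))
cal,im=snap("top");cal2,im2=snap("wrist")
for n,c in(("top",cal),("wrist",cal2)):
  for l,z in(("lid_lug",25),("lid_handle",53)):
    print(n,l,[(round(r["conf"],2),np.round(r["point"]).tolist(),at(c,r["point"],z).round(0).tolist()) for r in spotter.find_in(n,l)[:5]])
cv2.imwrite("pics/w3.png",np.hstack([cv2.resize(im2,(400,300)),cv2.resize(im[200:320,170:330],(400,300))]))
E
```

```text
[426.29325217  72.9576299    9.28639891] 8.687767757378799 -9.974883666486827
top lid_lug [(0.57, [244.0, 281.0], [459.0, 209.0, 25.0]), (0.26, [370.0, 282.0], [456.0, -149.0, 25.0])]
top lid_handle [(0.71, [247.0, 280.0], [457.0, 199.0, 53.0])]
wrist lid_lug [(0.58, [317.0, 92.0], [442.0, 168.0, 25.0])]
wrist lid_handle [(0.62, [317.0, 92.0], [442.0, 166.0, 53.0])]
```

View pics/w3.png

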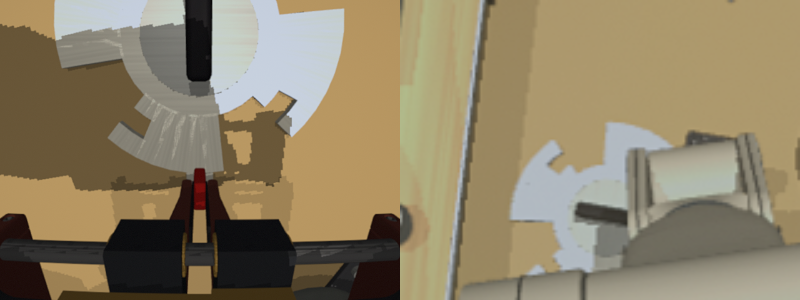

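```bash
python3 - <<'E'
from h import *
ct=optics.calibration("top");cw=optics.calibration("wrist");p=np.array(get_obs()["ee_pos"])
far=at(ct,(239.4,283.5),53);near=at(cw,(320,128),53);u=np.array([np.cos(np.radians(80)),np.sin(np.radians(80)),0])
print(far,near,"c from far",far-33*u,"c from near",near+33*u,"c from lug",p+119*u)
E
```

```text
[447.39345847 219.803418    53.        ] [440.98783087 155.08148391  53.        ] c from far [441.6630686  187.30476215  53.        ] c from near [446.71822073 187.58013976  53.        ] c from lug [446.84894972 190.97838188   9.27119349]
```

Request:
move_arm(
  rows=[
    [0,0,0,0,40],
    [0,0,0,0,50],
    [0,0,0,0,50],
    [0,0,-3,0,60],
    [0,0,-5,0,60],
    [0,0,-6,0,60],
    [2,0,-6,0,60],
    [3,0,-4,0,60],
    [3,0,0,0,60],
    [0,0,0,0,60],
  ],
)

```text
t: 10.68
ee_pos: [440.5, 153.9, 249.0]
orientation: [2.403, 2.023, 0.002]
ft_force: [0.0, -0.9, 0.3]
width: 52.4
grasp_force: 0.0
```

```bash
python3 - <<'E'
from h import *
o=get_obs();print(o["ee_pos"],alpha(o))
cal,im=snap("wrist","w4.png")
for l,z in(("lid_lug",25),("lid_handle",53)):
    for r in spotter.regions_of("wrist",l)[:2]:
        y,x=np.nonzero(r["region"]);print(l,round(r["conf"],2),r["point"],x.min(),x.max(),y.min(),y.max())
b,g,r=[im[...,i].astype(int) for i in range(3)]
m=(r>90)&(g<60)&(b<60);m[330:]=0
y,x=np.nonzero(m);print("red",x.min(),x.max(),y.min(),y.max())
E
```

```text
[440.53720587 153.94579919 249.01648541] -9.807048869635505
lid_lug 0.6 [318.2, 165.4] 220 415 65 284
lid_lug 0.43 [120.5, 9.4] 47 551 0 41
lid_handle 0.56 [319.5, 167.7] 221 414 65 285
red 315 322 268 285
```

View pics/w4.png

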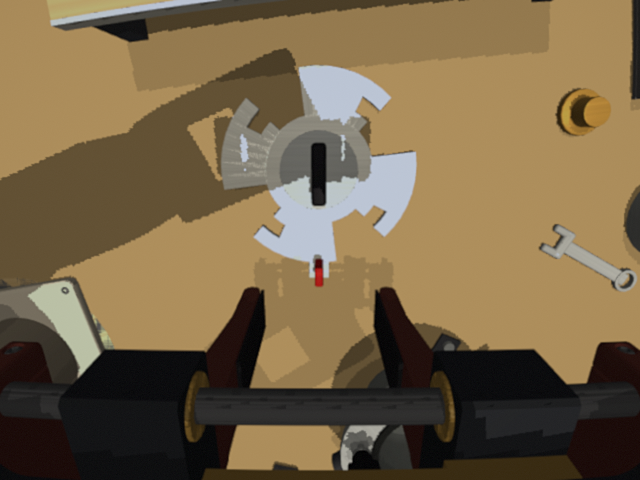

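```bash
python3 - <<'E'
from h import *
from scipy.optimize import least_squares
o=get_obs();cal,im=snap("wrist")
t=np.linspace(0,2*np.pi,720)
def ext(c):
    P=proj(cal,np.c_[c[0]+112*np.cos(t),c[1]+112*np.sin(t),np.full(720,8)]);return np.array([P[:,0].min(),P[:,0].max(),P[:,1].min()])
s=least_squares(lambda c:ext(c)-[220,416,65],[446,188]);print(s.x,s.fun)
c=s.x;u=np.array([np.cos(np.radians(80)),np.sin(np.radians(80))])
for z in(53,39): print(z,proj(cal,[[*(c+33*u),z],[*(c-33*u),z],[*(c-119*u),41]]).round(0).tolist())
# handle axis via far/near
A=at(cal,(319,143),53);B=at(cal,(318.5,205),39);print(A,B,np.degrees(np.arctan2(*(A-B)[1::-1])),(A+B)/2)
go(c[0],c[1],31,-10,60)
E
```

```text
[443.54053599 184.54682093] [ 0.33345622 -0.33277127 -0.04233847]
53 [[318.0, 143.0], [318.0, 207.0], [318.0, 278.0]]
39 [[318.0, 142.0], [318.0, 204.0], [318.0, 278.0]]
[450.49081908 216.55061523  53.        ] [438.43353082 151.14776748  39.        ] 79.55456431988992 [444.46217495 183.84919135  46.        ]
shift [ 3.3  -0.18 21.68] n 5 per [ 0.66 -0.04  4.34] turn 0.0 m 1 op 60
```

Request:
move_arm(
  rows=[
    [1.7,0,3,0,60],
    [1.7,0,5,0,60],
    [0,0,5,0,60],
    [0,0,5,0,60],
    [0,0,3.2,0,60],
    [0,0,1,0,40],
    [0,0,0,0,0],
    [0,0,0,0,0],
    [0,0,0,0,0],
    [0,0,0,0,0],
  ],
)

```text
t: 12.12
ee_pos: [446.7, 186.3, 27.4]
orientation: [2.405, 2.02, 0.002]
ft_force: [0.3, -0.5, -0.3]
width: 6.1
grasp_force: 0.0
```

Request:
move_arm(
  rows=[
    [0,0,0,0,0],
    [0,0,-0.5,0,0],
    [0,0,-1,0,0],
    [0,0,-1,0,0],
  ],
)

```text
t: 12.62
ee_pos: [446.3, 186.1, 52.4]
orientation: [2.406, 2.02, 0.0]
ft_force: [0.8, 1.1, 1.1]
width: 0.3
grasp_force: 0.0
```

```bash
python3 - <<'E'
from h import *
o=get_obs();p=np.array(o["ee_pos"]);print(p,o["moment"],o["ft_force"])
cw,im=snap("wrist");cs,im2=snap("side");print(proj(cw,[p])[0],proj(cs,[p])[0])
q=proj(cs,[p])[0];x,y=q.astype(int)
for im_,c in((im,cw),(im2,cs)): cv2.circle(im_,tuple(proj(c,[p])[0].astype(int)),2,(255,0,255),-1)
cv2.imwrite("pics/w5.png",np.hstack([cv2.resize(im,(400,300)),cv2.resize(im2[max(0,y-75):y+75,x-100:x+100],(400,300),interpolation=cv2.INTER_CUBIC)]))
E
```

```text
[446.3178449  186.1093521   52.39006025] [-0.08971399  0.06871012  0.05589887] [0.79193732 1.07279241 1.09068728]
[318.77055581 281.21680071] [359.9417053  324.93620701]
```

View pics/w5.png

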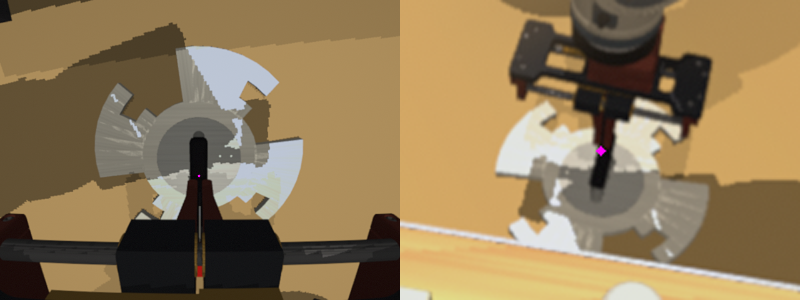

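```bash
python3 - <<'E'
from h import *
o=get_obs();p=np.array(o["ee_pos"]);Rm=RM(o["orientation"]);cw=optics.calibration("wrist");cs=optics.calibration("side")
for x in(0,5,10):
  for h in(0,10,20,30): print(x,h,proj(cw,[p+Rm@[x,0,-h]])[0].round(0),proj(cs,[p+Rm@[x,0,-h]])[0].round(0))
u=np.array([np.cos(np.radians(80)),np.sin(np.radians(80)),0])
for c in ([445,186,53],):
  for s in(-33,33): print("bar",s,proj(cw,[c+s*u])[0].round(0),proj(cs,[c+s*u])[0].round(0))
E
```

```text
0 0 [319. 281.] [360. 325.]
0 10 [319. 289.] [360. 322.]
0 20 [319. 297.] [360. 320.]
0 30 [319. 306.] [360. 317.]
5 0 [319. 273.] [359. 327.]
5 10 [319. 280.] [359. 324.]
5 20 [319. 288.] [360. 322.]
5 30 [319. 297.] [360. 319.]
10 0 [319. 264.] [358. 329.]
10 10 [319. 271.] [359. 326.]
10 20 [319. 279.] [359. 324.]
10 30 [319. 287.] [359. 321.]
bar -33 [315. 334.] [364. 312.]
bar 33 [315. 226.] [357. 339.]
```

The fingers shut above the bar. In the wrist view the fingertips start at row 288, about 28 mm higher than the reported TCP. The missed lug fits that too, so I'll go lower.

Request:
move_arm(
  rows=[
    [0,0,0,0,60],
    [0,0,0,0,60],
    [0.5,0,0,0,60],
    [0,0,0,0,60],
    [0,0,1.5,0,60],
    [0,0,1.5,0,60],
    [0,0,0.8,0,60],
    [0,0,0.6,0,60],
    [0,0,0,0,60],
  ],
)

```text
t: 13.85
ee_pos: [446.8, 190.8, 7.0]
orientation: [-2.406, -2.02, 0.001]
ft_force: [-0.5, -0.3, 0.3]
width: 52.7
grasp_force: 0.0
```

Request:
move_arm(
  rows=[
    [0,0,0.5,0,60],
    [0,0,0,0,30],
    [0,0,0,0,0],
    [0,0,0,0,0],
    [0,0,0,0,0],
    [0,0,0,0,0],
    [0,0,0,0,0],
  ],
)

```text
t: 14.72
ee_pos: [446.9, 191.0, 2.7]
orientation: [-2.406, -2.02, 0.0]
ft_force: [-2.0, -0.0, 2.8]
width: 15.5
grasp_force: 30.0
```

Request:
move_arm(
  rows=[
    [0,0,-0.5,0,0],
    [0,0,-1,0,0],
    [0,0,-2,0,0],
    [0,0,-2.5,0,0],
    [0,0,-2.5,0,0],
    [0,0,-3,0,0],
    [0,0,-3,0,0],
    [0,0,-2,0,0],
    [0,0,-1,0,0],
  ],
)

```text
t: 15.85
ee_pos: [447.3, 191.0, 178.9]
orientation: [2.405, 2.02, 0.002]
ft_force: [0.2, 0.2, -5.7]
width: 15.8
grasp_force: 30.0
```

Request:
move_arm(
  rows=[
    [-1,0.4,0,0,0],
    [-2.5,1,0,0,0],
    [-4,1.6,0,0,0],
    [-5,2,0,0,0],
    [-5,2,0,0,0],
    [-5,2,0,0,0],
    [-4.5,1.8,0,0,0],
    [-3,1.2,0,0,0],
    [-2,0.7,0,0,0],
    [-0.64,0.26,0,0,0],
  ],
)

```text
t: 17.1
ee_pos: [517.6, -153.7, 176.7]
orientation: [-2.406, -2.018, 0.001]
ft_force: [0.1, 1.0, -5.2]
width: 15.4
grasp_force: 30.0
```

Request:
move_arm(
  rows=[
    [0,0,0,4,0],
    [0,0,0,8,0],
    [0,0,0,9,0],
    [0,0,0,8,0],
    [0,0,0,5,0],
    [0,0,0,2.8,0],
    [0,0,0,0,0],
  ],
)

```text
t: 17.98
ee_pos: [517.9, -151.8, 177.3]
orientation: [-2.919, -1.16, 0.001]
ft_force: [0.5, 0.3, -5.6]
width: 15.7
grasp_force: 30.0
```

```bash
python3 - <<'E'
from h import *
o=get_obs();print(o["ee_pos"],alpha(o),o["width"])
ct,it=snap("top");cs,s=snap("side");cw,w=snap("wrist")
cv2.imwrite("pics/a_top.png",it);cv2.imwrite("pics/a_side.png",s);cv2.imwrite("pics/a_w.png",w)
a=cv2.resize(s[110:260,230:430],(400,300),interpolation=cv2.INTER_CUBIC)
b=cv2.resize(it[190:310,290:450],(400,300),interpolation=cv2.INTER_CUBIC)
cv2.imwrite("pics/w6.png",np.vstack([np.hstack([a,b]),np.hstack([cv2.resize(w,(400,300)),np.zeros((300,400,3),np.uint8)])]))
E
```

```text
[ 517.88610325 -151.84503271  177.28531586] -46.66071925185264 15.695805510542549
```

View pics/w6.png

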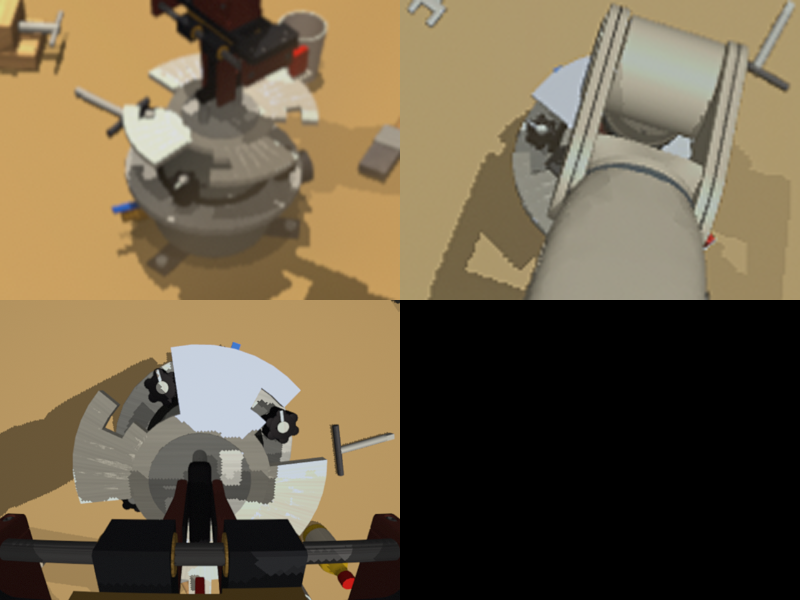

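The wrist view shows two knobs through the notches, at about (258,138) and (451,202) in the full frame. The lid hangs level above the pot.

```bash
python3 - <<'E'
from h import *
from scipy.optimize import least_squares
o=get_obs();cw=optics.calibration("wrist");c=np.array(o["ee_pos"])
K=np.array([at(cw,p,149) for p in((258,138),(451,202))])[:,:2];print(K)
print(np.hypot(*(K[0]-K[1])),"expect 120.2")
def f(v):
    A=np.radians(v[2]+np.array([0,-90]));return (np.c_[v[0]+85*np.cos(A),v[1]+85*np.sin(A)]-K).ravel()
s=least_squares(f,[518,-153,71]);print(s.x,s.fun)
# knobs if pot at est
al=alpha(o)
for nm,cc,a,z in(("lid notch top",c,al+28,183),("knob est",[518,-153],71.2,149)):
    A=np.radians(a+np.arange(4)*90);P=np.c_[cc[0]+85*np.cos(A),cc[1]+85*np.sin(A),np.full(4,z)];print(nm,proj(cw,P).round(0).tolist())
# lid rim far extent in image
im=cv2.imread("pics/a_w.png");t=np.linspace(0,2*np.pi,720)
P=proj(cw,np.c_[c[0]+112*np.cos(t),c[1]+112*np.sin(t),np.full(720,182.6)]);print(P[:,0].min(),P[:,0].max(),P[:,1].min())
E
```

```text
[[ 550.32742692  -74.65770499]
 [ 602.07330482 -183.56880051]]
120.57886468176048 expect 120.2
[ 521.91223814 -154.90664701   70.41334401] [ 0.07954469 -0.16742003 -0.07954469  0.16742003]
lid notch top [[463.0, 215.0], [236.0, 144.0], [190.0, 348.0], [383.0, 397.0]]
knob est [[250.0, 142.0], [207.0, 319.0], [376.0, 365.0], [443.0, 203.0]]
114.17820511508742 521.9672941351214 62.22939065984127
```

Request:
move_arm(
  rows=[
    [0.3,0.2,0,0.4,0],
    [0.3,0.22,0,0,0],
    [0,0,1,0,0],
    [0,0,1,0,0],
    [0,0,0,0,0],
  ],
)

```text
t: 18.75
ee_pos: [524.4, -151.6, 156.1]
orientation: [-2.923, -1.147, 0.003]
ft_force: [0.0, -0.0, -5.8]
width: 15.9
grasp_force: 30.0
```

```bash
python3 - <<'E'
from h import *
o=get_obs();print(o["ee_pos"],alpha(o),o["ft_force"])
cw,w=snap("wrist","a_w2.png");c=np.array(o["ee_pos"])
v=cv2.resize(w[60:300,100:500],(800,480),interpolation=cv2.INTER_CUBIC)
# overlays: knob circle estimate (green), lid notch circle (blue) using current beliefs
t=np.linspace(0,2*np.pi,60)
x=RM(o["orientation"])[:,0]
def draw(ctr,a,r,z,col):
    for k in range(4):
        A=np.radians(a+90*k);P=proj(cw,np.c_[ctr[0]+85*np.cos(A)+r*np.cos(t),ctr[1]+85*np.sin(A)+r*np.sin(t),np.full(60,z)])
        cv2.polylines(v,[((P-[100,60])*2).astype(int)],True,col,1)
draw([521.9,-154.9],70.4,17,149,(0,255,0))
draw(c[:2]-5.5*x[:2],alpha(o)+28,24,c[2]+5.3,(255,0,0))
cv2.imwrite("pics/w7.png",v)
E
```

```text
[ 524.40309762 -151.57432316  156.13260303] -47.160635407690656 [ 2.97935853e-03 -2.67334650e-02 -5.76708772e+00]
```

View pics/w7.png

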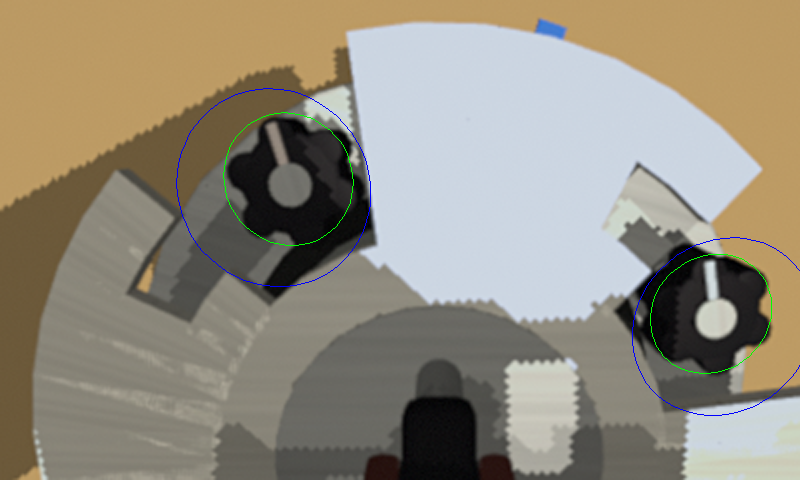

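The overlays match. The knob circles lie inside the notch circles, to within about 1.5 mm, so I'll lower the lid.

Request:
move_arm(
  rows=[
    [0.13,0.07,0.3,0,0],
    [0,0,0.5,0,0],
    [0,0,0.6,0,0],
    [0,0,0.6,0,0],
    [0,0,0.6,0,0],
    [0,0,0.6,0,0],
    [0,0,0.6,0,0],
    [0,0,0.3,0,0],
    [0,0,0.2,0,0],
    [0,0,0.0,0,0],
  ],
)

```text
t: 20.05
ee_pos: [526.9, -151.5, 114.5]
orientation: [-2.925, -1.147, 0.0]
ft_force: [0.2, 0.4, -6.2]
width: 15.4
grasp_force: 30.0
```

Request:
move_arm(
  rows=[
    [0,0,0.2,0,0],
    [0,0,0.2,0,0],
    [0,0,0.15,0,0],
    [0,0,0.1,0,0],
    [0,0,0,0,0],
  ],
)

```text
t: 20.68
ee_pos: [526.9, -151.5, 108.0]
orientation: [-2.924, -1.147, 0.0]
ft_force: [-0.3, -0.2, -5.1]
width: 15.7
grasp_force: 30.0
```

Request:
move_arm(
  rows=[
    [0,0,0.1,0,0],
    [0,0,0.05,0,0],
    [0,0,0,0,0],
  ],
)

```text
t: 21.05
ee_pos: [527.1, -151.5, 106.7]
orientation: [2.924, 1.147, 0.0]
ft_force: [0.3, 0.4, -4.0]
width: 15.3
grasp_force: 30.0
```

Request:
move_arm(
  rows=[
    [0,0,0.05,0,0],
    [0,0,0.05,0,0],
    [0,0,0,0,0],
  ],
)

```text
t: 21.42
ee_pos: [527.1, -151.5, 106.7]
orientation: [2.924, 1.147, 0.001]
ft_force: [-4.0, 1.5, 8.8]
width: 15.6
grasp_force: 30.0
```

Request:
move_arm(
  rows=[
    [0,0,-0.07,0,0],
    [0,0.03,0,3,0],
    [0,0.035,0,4,0],
    [0,0.035,0,4,0],
    [0,0.035,0,4,0],
    [0,0.035,0,4,0],
    [0,0.035,0,4,0],
    [0,0,0,0,0],
  ],
)

```text
t: 22.42
ee_pos: [528.9, -153.5, 106.7]
orientation: [3.094, 0.542, 0.002]
ft_force: [-0.6, -0.9, 0.6]
width: 15.9
grasp_force: 30.0
```

```bash
python3 - <<'E'
from h import *
o=get_obs();print(o["ee_pos"],alpha(o),o["ft_force"],o["moment"],o["qpos"])
E
```

```text
[ 528.90095769 -153.51825772  106.69600426] -70.13033880514337 [-0.64149617 -0.91764012  0.5703726 ] [-0.1067755   0.16951139 -0.19586095] [-3.04086683e-01  4.31531976e-01  1.85651992e+00 -4.08159976e-05
  8.51794391e-01  9.19944749e-01]
```

Request:
move_arm(
  rows=[
    [0,0.02,0,2,0],
    [0,0.02,0,2,0],
    [0,0.01,0,1,0],
    [0,0,0,0,0],
  ],
)

```text
t: 22.92
ee_pos: [528.7, -153.8, 106.7]
orientation: [3.115, 0.407, 0.001]
ft_force: [0.9, 0.6, 5.4]
width: 16.1
grasp_force: 30.6
```

```bash
python3 - <<'E'
from h import *
o=get_obs();print(o["ee_pos"],alpha(o),o["ft_force"],o["moment"])
E
```

```text
[ 528.65258659 -153.7568057   106.69971754] -75.12611975076422 [0.89030301 0.60002202 5.41522564] [0.17604667 0.15539463 0.69149767]
```

Request:
move_arm(
  rows=[
    [0,0,0,1,0],
    [0,0,0,0,0],
  ],
)

```text
t: 23.18
ee_pos: [528.4, -153.7, 106.7]
orientation: [3.118, 0.38, 0.0]
ft_force: [-0.3, 0.9, 5.9]
width: 16.0
grasp_force: 31.1
```

```bash
python3 - <<'E'
from h import *
o=get_obs();print(o["ee_pos"],alpha(o),o["ft_force"],o["moment"])
E
```

```text
[ 528.42574871 -153.72107577  106.68995504] -76.10585567257034 [-0.27026689  0.9237653   5.94754755] [0.21089955 0.24578771 0.79138349]
```

Request:
move_arm(
  rows=[
    [0,0,0,1,0],
    [0,0,0,1,0],
    [0,0,0,0,0],
  ],
)

```text
t: 23.55
ee_pos: [528.3, -153.6, 106.7]
orientation: [3.124, 0.326, 0.0]
ft_force: [-0.5, 0.8, 6.6]
width: 16.5
grasp_force: 32.0
```

```bash
python3 - <<'E'
from h import *
o=get_obs();print(o["ee_pos"],alpha(o),o["ft_force"],o["moment"])
E
```

```text
[ 528.30815283 -153.61839006  106.69363017] -78.0968698292616 [-0.47005568  0.75866785  6.61849161] [0.30488864 0.27162542 0.93817666]
```

Request:
move_arm(
  rows=[
    [0,0,0,-1,60],
    [0,0,0,0,60],
    [0,0,0,0,60],
    [0,0,-2,0,60],
    [0,0,-4,0,60],
    [-2.5,0,-5,0,60],
    [-2.5,0,-2,0,60],
    [0,0,0,0,60],
  ],
)

```text
t: 24.55
ee_pos: [479.3, -165.3, 237.8]
orientation: [3.121, 0.349, 0.004]
ft_force: [-0.6, -0.6, -0.3]
width: 52.5
grasp_force: 0.0
```

```bash
cat >> h.py <<'E'
def knobs(C,a0,z=149,save=None):
    """dark-blob knob centres in wrist view near the expected places"""
    o=get_obs();cw,w=snap("wrist",save);out={}
    hsv=w.max(2)
    for k in range(4):
        A=np.radians(a0+90*k);P=np.array([C[0]+85*np.cos(A),C[1]+85*np.sin(A),z]);q=proj(cw,[P])[0]
        e=proj(cw,[P+[17,0,0]])[0];r=np.linalg.norm(e-q)
        if not(25<q[0]<615 and 25<q[1]<455): continue
        yy,xx=np.mgrid[:480,:640];d=np.hypot(xx-q[0],yy-q[1])
        m=((hsv<55)&(d<1.5*r)).astype(np.uint8)
        m=cv2.morphologyEx(m,cv2.MORPH_CLOSE,np.ones((3,3),np.uint8))
        n,lab,st,ce=cv2.connectedComponentsWithStats(m)
        if n<2: continue
        i=1+np.argmax(st[1:,4]);cs,_=cv2.findContours((lab==i).astype(np.uint8),0,2)
        c,rr=cv2.minEnclosingCircle(cs[0])
        # light hub: bright, near centre
        mb=((w.min(2)>95)&(d<0.55*r));ys,xs=np.nonzero(mb)
        hub=(np.median(xs),np.median(ys)) if len(xs)>15 else None
        out[k]=dict(px=c,ratio=rr/r,w=at(cw,c,z)[:2],exp=P[:2],hub=None if hub is None else at(cw,hub,z+1)[:2])
    return o,cw,w,out
E
python3 - <<'E'
from h import *
o,cw,w,K=knobs([521.9,-154.9],70.5,save="k1.png")
print(o["ee_pos"],alpha(o),o["t"])
for k,v in K.items():print(k,np.round(v["px"]),round(v["ratio"],2),v["w"].round(1),v["exp"].round(1),v["hub"])
b,g,r=[w[...,i].astype(int) for i in range(3)]
m=(r>100)&(g<50)&(b<50);y,x=np.nonzero(m);n,l,st,ce=cv2.connectedComponentsWithStats(m.astype(np.uint8));print(st[1:],ce[1:])
E
```

```text
[ 479.33759752 -165.30517568  237.8171463 ] -77.23233650848161 24.55
0 [222. 119.] 1.04 [551.  -78.5] [550.3 -74.8] [550.64691207 -74.78929494]
1 [261. 270.] 1.48 [ 441.4 -126.6] [ 441.8 -126.5] [ 441.37798739 -126.68381616]
2 [407. 234.] 1.11 [ 496.9 -233.4] [ 493.5 -235. ] [ 494.51602029 -235.33283072]
3 [381.  80.] 1.03 [ 601.3 -183.2] [ 602.  -183.3] [ 602.61859088 -183.3762984 ]
[[618 235  22  22 371]
 [322 303  11  25 229]] [[628.30727763 245.73315364]
 [327.11790393 314.94323144]]
```

Request:
move_arm(
  rows=[
    [2,2.5,0,-9.7,60],
    [2.6,2.0,0,-9.7,60],
    [0,0,0,-9.7,60],
    [0,0,0,-9.7,60],
    [0,0,0,-9.7,60],
    [0,0,0,-9.7,60],
    [0,0,0,-9.7,60],
    [0,0,0,-9.7,60],
    [0,0,0,-9.7,60],
    [0,0,0,0,60],
  ],
)

```text
t: 25.85
ee_pos: [536.3, -192.8, 234.6]
orientation: [-2.017, -2.406, 0.001]
ft_force: [0.6, 0.4, 0.8]
width: 52.5
grasp_force: 0.0
```

```bash
python3 - <<'E'
from h import *
from scipy.optimize import least_squares
H1=np.array([[550.65,-74.79],[441.38,-126.68],[494.52,-235.33],[602.62,-183.38]]);a1=-77.23
cw=optics.calibration("wrist")
o,cw,w,K=knobs([521.9,-154.9],70.5,save="k2.png")
a2=alpha(o);print(o["ee_pos"],a2,o["t"])
H2=[]
for k,v in K.items():
    print(k,np.round(v["px"]),round(v["ratio"],2),v["w"].round(1),v["hub"]);H2.append((k,v["hub"]))
b,g,r=[w[...,i].astype(int) for i in range(3)]
m=((r>100)&(g<50)&(b<50)).astype(np.uint8);n,l,st,ce=cv2.connectedComponentsWithStats(m)
for i in range(1,n):
    if st[i,4]>40: print("red",st[i],at(cw,ce[i],140))
def model(v,a):
    A=np.radians(v[2]+90*np.arange(4));r=np.radians(a)
    b=v[3]*np.array([-np.sin(r),np.cos(r)])+v[4]*np.array([np.cos(r),np.sin(r)])
    return np.c_[v[0]+85*np.cos(A),v[1]+85*np.sin(A)]+b
def f(v):
    e=[(model(v,a1)-H1).ravel()]
    for k,h in H2:
        if h is not None: e.append(model(v,a2)[k]-h)
    return np.concatenate(e)
s=least_squares(f,[522,-155,70.5,0,0],loss="soft_l1");print(s.x.round(2),f(s.x).round(1))
E
```

```text
[ 536.33112083 -192.80585571  234.59948791] 10.069390584915746 25.85
0 [366.  82.] 1.09 [548.5 -76.4] [550.7588627  -74.73043178]
1 [210. 129.] 1.12 [ 444.5 -126.6] [ 442.59256734 -126.20926127]
2 [258. 279.] 1.42 [ 493.6 -236.6] [ 494.37984326 -234.81564099]
3 [402. 236.] 1.14 [ 599.4 -180.6] [ 602.37985635 -183.89474229]
red [148 196  29  15 319] [ 409.30064484 -189.43615679  140.        ]
red [259 443  19  15 235] [ 524.91467303 -424.42163026  140.        ]
[ 5.2234e+02 -1.5486e+02  7.0530e+01 -6.0000e-02  1.8000e-01] [ 0.  -0.1  0.8 -0.  -0.5  0.1 -0.2 -0.   0.1 -0.  -0.2 -0.3 -0.2 -0.2
  0.3  0.7]
```

```bash
python3 - <<'E'
from h import *
w=cv2.imread("pics/k2.png");cw=optics.calibration("wrist")
C=np.array([522.3,-154.9])
q=proj(cw,[[*C,157]])[0];print(q)
yy,xx=np.mgrid[:480,:640];m=((w.max(2)<45)&(np.hypot(xx-q[0],yy-q[1])<75)).astype(np.uint8)
n,l,st,ce=cv2.connectedComponentsWithStats(m);i=l[int(q[1]),int(q[0])];print(st[i])
cs,_=cv2.findContours((l==i).astype(np.uint8),0,2);box=cv2.minAreaRect(cs[0]);bp=cv2.boxPoints(box);print(box)
W=np.array([at(cw,p,155)[:2] for p in bp]);print(W.round(1),W.mean(0))
for a,b in((0,1),(1,2)):
    d=W[b]-W[a];print(np.hypot(*d),np.degrees(np.arctan2(d[1],d[0])))
b,g,r=[w[...,j].astype(int) for j in range(3)]
sub=w[190:218:3,140:186:4,2];print(sub);print(w[190:218:3,140:186:4,1])
u=np.unique(w[196:211,148:177].reshape(-1,3),axis=0);print(len(u))
E
```

```text
[309.51051686 187.65020877]
[ 269  173   89   30 1907]
((312.9822692871094, 187.33787536621094), (22.630659103393555, 88.23939514160156), 83.75808715820312)
[[ 491.6 -155.6]
 [ 553.1 -137.7]
 [ 558.2 -153.5]
 [ 495.6 -171.8]] [ 524.64319317 -154.63344099]
64.05330035811659 16.161907829882306
16.56128752058032 -72.17843698849137
[[179 179 179 179 179 192 129 127 124 115  99  82]
 [179 179 179 179 182 165  70  68  69  71  68  62]
 [179 179 180 175  80  65  76  90 112  66  58  58]
 [180 180 136 137 167 156 187 193 195  80  61  57]
 [179 179 191 195 194 194 193 193 194 106  58  77]
 [180 179 185 193 193 193 194 194 194 142 109 197]
 [179 179 173 194 191 187 181 168 165 163 196 182]
 [180 180 175 150 165 175 180 186 182 180 180 139]
 [180 180 179 179 180 180 180 180 179 180 180 180]
 [180 179 180 180 180 179 179 179 180 180 180 181]]
[[147 146 147 147 147 198 126 124 120 104  76  55]
 [147 147 146 147 150 148  14   6   4   7   4   9]
 [147 147 148 143  39   4  10  12  14   9   3   7]
 [148 148  78  11  22  21  28  31  33  11   8   4]
 [147 149  28  30  31  31  31  33  34  12   2  56]
 [147 148  43  29  31  31  32  33  32  14  96 207]
 [147 147  85  26  26  26  37  62  97 155 206 191]
 [147 147 141 103 130 144 167 173 156 150 146 116]
 [147 147 148 147 148 148 147 148 147 148 148 147]
 [147 147 147 148 148 148 147 147 147 148 148 148]]
317
```

Request:
move_arm(
  rows=[
    [3.97,-0.48,0,9.31,60],
    [0,0,1,9.31,60],
    [0,0,1,9.31,60],
    [0,0,1,9.31,60],
    [0,0,1,9.31,60],
    [0,0,1,9.31,60],
    [0,0,1,9.31,60],
    [0,0,1,9.31,60],
    [0,0,0.5,9.31,60],
    [0,0,0,0,60],
  ],
)

```text
t: 27.15
ee_pos: [524.2, -154.8, 160.3]
orientation: [-3.109, -0.445, 0.002]
ft_force: [-0.4, 1.0, 0.2]
width: 52.5
grasp_force: 0.0
```

```bash
python3 - <<'E'
from h import *
go(524.6,-154.6,106.7,-73.7,60);o=get_obs();print(o["ee_pos"],alpha(o))
E
```

```text
shift [ 0.04 -0.01  5.36] n 2 per [ 0.02 -0.    2.68] turn -0.0 m 1 op 60
[ 524.21963852 -154.76458082  160.33714456] -73.71372831144768
```

Request:
move_arm(
  rows=[
    [0,0,2.7,0,60],
    [0,0,2.5,0,50],
    [0,0,0.15,0,30],
    [0,0,0,0,0],
    [0,0,0,0,0],
    [0,0,0,0,0],
    [0,0,0,0,0],
    [-0.12,-0.02,0,0,0],
    [-0.12,-0.02,0,0,0],
    [0,0,0,0,0],
  ],
)

```text
t: 28.4
ee_pos: [524.1, -155.6, 108.8]
orientation: [3.108, 0.446, 0.006]
ft_force: [5.8, 1.8, 4.9]
width: 15.8
grasp_force: 30.0
```

```bash
python3 - <<'E'
from h import *
o=get_obs();print(o["ee_pos"],alpha(o),o["ft_force"],o["moment"])
E
```

```text
[ 524.07408706 -155.6075088   108.84609629] -73.65427557980455 [5.79181377 1.82956619 4.9177102 ] [ 0.40986845 -0.55005073 -0.00620196]
```

Request:
move_arm(
  rows=[
    [0,0,0,1,0],
    [0,0,0,1,0],
    [0,0,0,0,0],
  ],
)

```text
t: 28.78
ee_pos: [523.5, -155.8, 108.8]
orientation: [3.115, 0.394, 0.004]
ft_force: [2.7, 0.8, 6.6]
width: 15.8
grasp_force: 30.2
```

```bash
python3 - <<'E'
from h import *
o=get_obs();print(o["ee_pos"],alpha(o),o["ft_force"],o["moment"])
E
```

```text
[ 523.50467571 -155.83548104  108.80263492] -75.58555427198613 [2.68751431 0.79024334 6.57091804] [ 0.23595496 -0.31163143  0.50301163]
```

Request:
move_arm(
  rows=[
    [0,0,-0.08,0,0],
    [-0.07,0,0,1,0],
    [0,0,0,0.5,0],
    [0,0,0,0,0],
  ],
)

```text
t: 29.28
ee_pos: [522.4, -155.5, 108.8]
orientation: [3.121, 0.352, 0.003]
ft_force: [4.4, 2.1, 1.0]
width: 15.7
grasp_force: 30.6
```

```bash
python3 - <<'E'
from h import *
o=get_obs();print(o["ee_pos"],alpha(o),o["ft_force"],o["moment"],o["width"])
E
```

```text
[ 522.39560504 -155.50914661  108.83087705] -77.12112765916916 [4.4364557  2.10959907 0.97992871] [ 0.39694507 -0.72505665  0.68926387] 15.736740233607469
```

Request:
move_arm(
  rows=[
    [0,0,0,1,0],
    [0,0,0,0.5,0],
    [0,0,0,0,0],
  ],
)

```text
t: 29.65
ee_pos: [522.2, -155.5, 108.8]
orientation: [3.126, 0.311, 0.002]
ft_force: [5.3, 2.7, 2.4]
width: 16.1
grasp_force: 31.0
```

```bash
python3 - <<'E'
from h import *
o=get_obs();print(o["ee_pos"],alpha(o),o["ft_force"],o["moment"],o["width"])
E
```

```text
[ 522.1904246  -155.52957288  108.84025584] -78.62232957266897 [5.34493537 2.72050752 2.36151906] [ 0.31803893 -0.67701759  0.77612768] 16.139660984176363
```

Request:
move_arm(
  rows=[
    [0,0,0,-1,30],
    [0,0,0,0,60],
    [0,0,0,0,60],
    [0,0,-3,0,60],
    [0,0,-5,0,60],
    [-2,0,-4,0,60],
    [-2,0,0,0,60],
    [0,0,0,0,60],
  ],
)

```text
t: 30.65
ee_pos: [480.4, -164.0, 227.8]
orientation: [-3.123, -0.336, 0.003]
ft_force: [-0.3, 0.3, -1.1]
width: 53.0
grasp_force: 0.0
```

```bash
cat >> h.py <<'E'
def lidpose(C=(522.3,-154.9)):
    o=get_obs();cw,w=snap("wrist","lid.png");q=proj(cw,[[*C,157]])[0]
    yy,xx=np.mgrid[:480,:640];m=((w.max(2)<45)&(np.hypot(xx-q[0],yy-q[1])<75)).astype(np.uint8)
    n,l,st,ce=cv2.connectedComponentsWithStats(m);i=l[int(q[1]),int(q[0])]
    cs,_=cv2.findContours((l==i).astype(np.uint8),0,2);box=cv2.minAreaRect(cs[0]);bp=cv2.boxPoints(box)
    W=np.array([at(cw,p,155)[:2] for p in bp])
    e=[W[1]-W[0],W[2]-W[1]];d=max(e,key=np.linalg.norm)
    b,g,r=[w[...,j].astype(int) for j in range(3)]
    m=((r>100)&(g<50)&(b<50)).astype(np.uint8);n,l,st,ce=cv2.connectedComponentsWithStats(m)
    reds=[at(cw,ce[i],142)[:2].round(1) for i in range(1,n) if st[i,4]>60]
    print("bar",W.mean(0).round(1),[round(np.linalg.norm(x),1) for x in e],round(np.degrees(np.arctan2(d[1],d[0]))%180,1),"reds",reds,[np.degrees(np.arctan2(*(x-W.mean(0))[::-1])).round(1) for x in reds])
E
python3 -c "
from h import *
o=get_obs();print(o['ee_pos'],alpha(o));lidpose()"
```

```text
[ 480.43796043 -163.9545151   227.76372852] -77.71487283765634
bar [ 522.4 -156.1] [np.float64(14.6), np.float64(64.6)] 15.4 reds [array([ 526.6, -421.1]), array([ 406.6, -186.8])] [np.float64(-89.1), np.float64(-165.2)]
```

Request:
move_arm(
  rows=[
    [2.92,-2.41,1.5,0,55],
    [2.92,-2.41,2.5,0,55],
    [2.92,-2.41,3,0,55],
    [0,0,0.5,-9.5,55],
    [0,0,0,-9.5,55],
    [0,0,0,-9.5,55],
    [0,0,0,-9.2,55],
    [0,0,0,0,55],
  ],
)

```text
t: 31.7
ee_pos: [552.0, -74.3, 151.9]
orientation: [-2.846, -1.327, 0.003]
ft_force: [-1.1, -0.1, 0.1]
width: 48.5
grasp_force: 0.0
```

```bash
cat >> h.py <<'E'
KP=[(550.6,-74.8),(442.2,-126.6),(494.0,-235.0),(602.4,-183.2)]
def mz():
    v=[]
    o=get_obs();v.append(o["moment"][2]);
    print("t",round(o["t"],2),"pos",np.round(o["ee_pos"],1),"al",round(alpha(o),1),"mz",round(o["moment"][2],3),"m",np.round(o["moment"],2),"f",np.round(o["ft_force"],1),"q6",round(o["qpos"][5],3),"tq",np.round(o["joint_torque"][5],3),"w",round(o["width"],1))
E
python3 -c "
from h import *
mz();go(*KP[0],95,-40,55)"
```

```text
t 31.7 pos [552.  -74.3 151.9] al -40.0 mz -0.023 m [-0.03  0.14 -0.02] f [-1.1 -0.1  0.1] q6 0.543 tq -0.918 w 48.5
shift [-0.12 -0.07  5.69] n 2 per [-0.06 -0.04  2.85] turn -0.0 m 1 op 55
```

Request:
move_arm(
  rows=[
    [-0.12,-0.07,2.5,0,55],
    [0,0,2.6,0,55],
    [0,0,0.5,0,55],
    [0,0,0,0,0],
    [0,0,0,0,0],
    [0,0,0,0,0],
  ],
)

```text
t: 32.45
ee_pos: [550.8, -74.5, 98.1]
orientation: [-2.846, -1.328, 0.0]
ft_force: [-3.3, 4.5, 0.7]
width: 33.3
grasp_force: 30.0
```

```bash
python3 -c "
from h import *
mz()"
```

```text
t 32.45 pos [550.8 -74.5  98.1] al -40.0 mz -0.018 m [ 0.72  0.63 -0.02] f [-3.3  4.5  0.7] q6 0.541 tq -0.05 w 33.3
```

Request:
move_arm(
  rows=[
    [0,0,0,6,0],
    [0,0,0,7,0],
    [0,0,0,7,0],
    [0,0,0,0,0],
  ],
)

```text
t: 32.95
ee_pos: [550.9, -74.7, 98.1]
orientation: [-3.033, -0.816, 0.0]
ft_force: [-4.4, 4.7, 2.4]
width: 33.6
grasp_force: 30.0
```

```bash
python3 -c "
from h import *
mz()
for i in range(3): optics.get_image('wrist');print(get_obs()['moment'][2])"
```

```text
t 32.95 pos [550.9 -74.7  98.1] al -59.9 mz -0.042 m [ 0.7   0.75 -0.04] f [-4.4  4.7  2.4] q6 0.889 tq 0.636 w 33.6
-0.07173892984488851
-0.06823873330602959
-0.12443877602601584
```

Request:
move_arm(
  rows=[
    [0,0,0,4,0],
    [0,0,0,0,0],
  ],
)

```text
t: 33.35
ee_pos: [551.0, -74.8, 98.1]
orientation: [-3.06, -0.711, 0.0]
ft_force: [-3.4, 4.2, 3.4]
width: 33.1
grasp_force: 30.0
```

```bash
python3 -c "
from h import *
mz()
optics.get_image('wrist');print(get_obs()['moment'][2])"
```

```text
t 33.35 pos [551.  -74.8  98.1] al -63.8 mz -0.032 m [ 0.71  0.69 -0.03] f [-3.4  4.2  3.4] q6 0.957 tq 0.232 w 33.1
-0.06802780896698464
```

Request:
move_arm(
  rows=[
    [0,0,0,4,0],
    [0,0,0,0,0],
  ],
)

```text
t: 33.65
ee_pos: [551.0, -74.8, 98.1]
orientation: [-3.083, -0.604, 0.0]
ft_force: [-4.0, 4.4, 3.9]
width: 33.4
grasp_force: 30.0
```

```bash
python3 -c "
from h import *
mz()
optics.get_image('wrist');print(get_obs()['moment'][2])"
```

```text
t 33.65 pos [551.  -74.8  98.1] al -67.8 mz 0.018 m [0.56 0.69 0.02] f [-4.   4.4  3.9] q6 1.027 tq 0.232 w 33.4
-0.029319979313929267
```

Request:
move_arm(
  rows=[
    [0,0,0,3.5,0],
    [0,0,0,0,0],
  ],
)

```text
t: 33.95
ee_pos: [551.0, -74.9, 98.1]
orientation: [-3.1, -0.51, 0.0]
ft_force: [-2.5, 3.3, 4.2]
width: 33.3
grasp_force: 30.0
```

```bash
python3 -c "
from h import *
mz()
optics.get_image('wrist');print(get_obs()['moment'][2])"
```

```text
t 33.95 pos [551.  -74.9  98.1] al -71.3 mz -0.085 m [ 0.64  0.77 -0.08] f [-2.5  3.3  4.2] q6 1.088 tq 0.208 w 33.3
-0.061144714100013375
```

Request:
move_arm(
  rows=[
    [0,0,0,3,0],
    [0,0,0,0,0],
  ],
)

```text
t: 34.25
ee_pos: [551.0, -74.9, 98.1]
orientation: [-3.112, -0.429, 0.0]
ft_force: [-4.0, 4.1, 4.0]
width: 33.5
grasp_force: 30.0
```

```bash
python3 -c "
from h import *
mz()
optics.get_image('wrist');print(get_obs()['moment'][2])"
```

```text
t 34.25 pos [551.  -74.9  98.1] al -74.3 mz 0.048 m [0.58 0.79 0.05] f [-4.   4.1  4. ] q6 1.14 tq 0.229 w 33.5
0.028228817794378528
```

Request:
move_arm(
  rows=[
    [0,0,0,2,0],
    [0,0,0,0,0],
  ],
)

```text
t: 34.55
ee_pos: [551.0, -75.0, 98.1]
orientation: [-3.119, -0.375, 0.0]
ft_force: [-3.7, 3.5, 2.9]
width: 33.2
grasp_force: 30.0
```

```bash
python3 -c "
from h import *
mz()
optics.get_image('wrist');print(get_obs()['moment'][2])"
```

```text
t 34.55 pos [551.  -75.   98.1] al -76.3 mz 0.021 m [0.55 0.74 0.02] f [-3.7  3.5  2.9] q6 1.174 tq 0.194 w 33.2
0.03175154975537088
```

Request:
move_arm(
  rows=[
    [0,0,0,2,0],
    [0,0,0,0,0],
  ],
)

```text
t: 34.85
ee_pos: [551.0, -75.0, 98.1]
orientation: [-3.125, -0.321, 0.0]
ft_force: [-3.9, 3.6, 3.3]
width: 33.3
grasp_force: 30.0
```

```bash
python3 -c "
from h import *
mz()
optics.get_image('wrist');print(get_obs()['moment'][2])
im=cv2.imread('pics/k2.png')"
```

```text
t 34.85 pos [551.  -75.   98.1] al -78.3 mz 0.114 m [0.57 0.82 0.11] f [-3.9  3.6  3.3] q6 1.209 tq 0.199 w 33.3
0.014356418777809167
```

Request:
move_arm(
  rows=[
    [0,0,0,0,55],
    [0,0,0,0,55],
    [0,0,-2.5,0,55],
    [-2,0,-4,0,55],
    [-3,0,0,0,55],
  ],
)

```text
t: 35.52
ee_pos: [504.9, -86.0, 165.5]
orientation: [3.123, 0.318, 0.011]
ft_force: [-1.3, -0.1, 0.0]
width: 48.1
grasp_force: 0.0
```

```bash
cat >> h.py <<'E'
def mark(w,cw,k):
    """angle (world, deg) of the white mark on knob k's top"""
    P=np.array([*KP[k],149.]);best=[]
    aa=np.radians(np.arange(0,360,2));v=w.min(2).astype(float);prof=[]
    for r in(8.5,10,11.5,13):
        q=proj(cw,np.c_[P[0]+r*np.cos(aa),P[1]+r*np.sin(aa),np.full(len(aa),149.)]).astype(np.float32)
        prof.append(cv2.remap(v.astype(np.float32),q[:,0].reshape(1,-1),q[:,1].reshape(1,-1),cv2.INTER_LINEAR)[0])
    p=np.min(prof,0);wt=np.clip(p-0.6*p.max(),0,None)
    return np.degrees(np.angle((wt*np.exp(1j*aa)).sum()))%360,p.max().round(0),np.median(p),proj(cw,[P])[0].round(0)
E
python3 - <<'E'
from h import *
# reconstruct calibrations of old wrist pictures from stored tool poses
o=get_obs();cw,w=snap("wrist","k3.png")
Rt=RM(o["orientation"]);Rc=RM(cw["orientation"]);off=Rt.T@(np.array(cw["xyz"])-o["ee_pos"]);Rr=Rt.T@Rc
def calat(p,al):
    a=np.radians(al);T=np.array([[-np.sin(a),np.cos(a),0],[np.cos(a),np.sin(a),0],[0,0,-1]]).T
    c=dict(cw);c["xyz"]=np.array(p)+T@off;c["orientation"]=T@Rr;return c
c1=calat([479.34,-165.31,237.82],-77.23);c2=calat([536.33,-192.81,234.60],10.07)
w1=cv2.imread("pics/k1.png");w2=cv2.imread("pics/k2.png")
for k in range(4): print(k,mark(w1,c1,k),mark(w2,c2,k),mark(w,cw,k))
mz()
E
```

```text
0 (np.float64(59.635351162940076), np.float32(195.0), np.float32(29.8125), array([218., 118.])) (np.float64(54.89814563804802), np.float32(161.0), np.float32(16.533203), array([368.,  81.])) (np.float64(17.262231222072817), np.float32(213.0), np.float32(32.535156), array([315., 194.]))
1 (np.float64(62.00879010151197), np.float32(112.0), np.float32(10.1171875), array([261., 269.])) (np.float64(57.73140659928511), np.float32(197.0), np.float32(20.121094), array([205., 129.])) (np.float64(60.90194791992276), np.float32(184.0), np.float32(18.838867), array([359., 369.]))
2 (np.float64(59.08820292773721), np.float32(178.0), np.float32(22.170898), array([408., 238.])) (np.float64(55.159764086590165), np.float32(173.0), np.float32(23.125977), array([257., 278.])) (np.float64(58.11840875673632), np.float32(183.0), np.float32(18.427734), array([538., 329.]))
3 (np.float64(54.734114233619174), np.float32(196.0), np.float32(38.37451), array([382.,  78.])) (np.float64(50.55229835697156), np.float32(108.0), np.float32(25.673828), array([404., 240.])) (np.float64(52.169705152400745), np.float32(213.0), np.float32(27.207031), array([524., 143.]))
t 35.58 pos [499.2 -85.9 163.6] al -78.4 mz 0.074 m [0.   0.29 0.07] f [-3.5  0.3 -1.1] q6 1.175 tq 0.103 w 48.2
```

Request:
move_arm(
  rows=[
    [-1.17,4.84,0,0,55],
    [-1.17,4.84,0,0,55],
    [-1.17,4.84,0,0,55],
    [0,0,0,-9.6,55],
    [0,0,0.5,-9.6,55],
    [0,0,0.5,-9.6,55],
    [0,0,0,-9.6,55],
    [0,0,0,0,55],
  ],
)

```text
t: 36.58
ee_pos: [497.2, -234.7, 152.4]
orientation: [2.848, 1.325, 0.0]
ft_force: [0.6, -0.7, -0.8]
width: 48.6
grasp_force: 0.0
```

```bash
python3 -c "
from h import *
mz();go(*KP[2],98,-40,55)"
```

```text
t 36.58 pos [ 497.2 -234.7  152.4] al -40.1 mz 0.041 m [-0.08  0.13  0.04] f [ 0.6 -0.7 -0.8] q6 0.237 tq -0.967 w 48.6
shift [-0.22 -0.22  5.44] n 2 per [-0.11 -0.11  2.72] turn -0.1 m 1 op 55
```

Request:
move_arm(
  rows=[
    [-0.22,-0.22,2.5,0,55],
    [0,0,2.5,0,55],
    [0,0,0.4,0,55],
    [0,0,0,0,0],
    [0,0,0,0,0],
    [0,0,0,0,0],
    [0,0,0,9,0],
    [0,0,0,9,0],
    [0,0,0,9,0],
    [0,0,0,0,0],
  ],
)

```text
t: 37.83
ee_pos: [494.5, -235.2, 99.5]
orientation: [3.077, 0.627, 0.002]
ft_force: [-0.0, 0.2, 4.5]
width: 33.5
grasp_force: 30.0
```

```bash
python3 -c "
from h import *
mz()
optics.get_image('wrist');print(get_obs()['moment'][2])"
```

```text
t 37.83 pos [ 494.5 -235.2   99.5] al -67.0 mz -0.054 m [-0.22  0.19 -0.05] f [-0.   0.2  4.5] q6 0.704 tq 0.841 w 33.5
-0.007606907642770014
```

Request:
move_arm(
  rows=[
    [0,0,0,2.5,0],
    [0,0,0,2.5,0],
    [0,0,0,0,0],
  ],
)

```text
t: 38.25
ee_pos: [494.5, -235.2, 99.4]
orientation: [3.101, 0.494, 0.002]
ft_force: [-1.2, -0.4, 5.9]
width: 33.2
grasp_force: 30.0
```

```bash
python3 -c "
from h import *
mz()
optics.get_image('wrist');print(get_obs()['moment'][2])"
```

```text
t 38.25 pos [ 494.5 -235.2   99.4] al -71.9 mz -0.092 m [-0.22  0.24 -0.09] f [-1.2 -0.4  5.9] q6 0.789 tq 0.131 w 33.2
-0.059033212072452615
```

Request:
move_arm(
  rows=[
    [0,0,0,2,0],
    [0,0,0,0,0],
  ],
)

```text
t: 38.55
ee_pos: [494.5, -235.2, 99.4]
orientation: [3.109, 0.44, 0.002]
ft_force: [0.3, -1.8, 5.4]
width: 33.3
grasp_force: 30.0
```

```bash
python3 -c "
from h import *
mz()
optics.get_image('wrist');print(get_obs()['moment'][2]);optics.get_image('wrist');print(get_obs()['moment'][2])"
```

```text
t 38.55 pos [ 494.5 -235.2   99.4] al -73.9 mz -0.095 m [-0.21  0.21 -0.1 ] f [ 0.3 -1.8  5.4] q6 0.824 tq 0.089 w 33.3
-0.0002167682496785131
-0.06939923098239742
```

Request:
move_arm(
  rows=[
    [0,0,0,2,0],
    [0,0,0,0,0],
  ],
)

```text
t: 38.9
ee_pos: [494.5, -235.2, 99.4]
orientation: [3.116, 0.387, 0.002]
ft_force: [-0.5, -1.2, 7.0]
width: 33.4
grasp_force: 30.0
```

```bash
python3 -c "
from h import *
mz()
optics.get_image('wrist');print(get_obs()['moment'][2]);optics.get_image('wrist');print(get_obs()['moment'][2])"
```

```text
t 38.9 pos [ 494.5 -235.2   99.4] al -75.9 mz 0.046 m [-0.28  0.19  0.05] f [-0.5 -1.2  7. ] q6 0.859 tq 0.196 w 33.4
0.04499267924787681
0.018692172278865056
```

Request:
move_arm(
  rows=[
    [0,0,0,0,55],
    [0,0,0,0,55],
    [0,0,-2.5,0,55],
    [0,0,-4,0,55],
    [-0.8,-3.94,0,0,55],
    [-0.8,-3.94,0,0,55],
    [-0.82,-3.93,0.5,0,55],
    [0,0,0.5,0,55],
    [0,0,0,0,55],
  ],
)

```text
t: 40.12
ee_pos: [442.1, -126.2, 153.4]
orientation: [3.118, 0.383, -0.0]
ft_force: [1.1, -1.0, 0.3]
width: 48.3
grasp_force: 0.0
```

```bash
python3 -c "
from h import *
mz();go(*KP[1],98,-76,55)
cw,w=snap('wrist','k4.png')
for k in range(4): print(k,mark(w,cw,k))"
```

```text
t 40.12 pos [ 442.1 -126.2  153.4] al -76.0 mz -0.025 m [-0.01  0.15 -0.02] f [ 1.1 -1.   0.3] q6 1.023 tq 0.003 w 48.3
shift [-0.    0.05  5.54] n 2 per [-0.    0.02  2.77] turn 0.0 m 1 op 55
0 (np.float64(17.584038472928313), np.float32(203.0), np.float32(35.523438), array([269.,  54.]))
1 (np.float64(60.006886795403645), np.float32(90.0), np.float32(6.899414), array([319., 279.]))
2 (np.float64(16.88334766880026), np.float32(202.0), np.float32(21.388672), array([528., 239.]))
3 (np.float64(175.33920344167888), np.float32(36.0), np.float32(21.980469), array([515.,   4.]))
```

Request:
move_arm(
  rows=[
    [0,0.05,2.5,0,55],
    [0,0,2.5,0,55],
    [0,0,0.5,0,55],
    [0,0,0,0,0],
    [0,0,0,0,0],
    [0,0,0,0,0],
    [0,0,0,9,0],
    [0,0,0,9,0],
    [0,0,0,3,0],
    [0,0,0,3,0],
  ],
)

```text
t: 41.42
ee_pos: [442.6, -127.1, 99.3]
orientation: [3.128, -0.277, 0.003]
ft_force: [-0.8, -3.1, -0.8]
width: 33.5
grasp_force: 30.0
```

```bash
python3 -c "
from h import *
mz()"
```

```text
t 41.42 pos [ 442.6 -127.1   99.3] al -100.1 mz 0.03 m [-0.71  0.18  0.03] f [-0.8 -3.1 -0.8] q6 1.443 tq -0.49 w 33.5
```

Request:
move_arm(
  rows=[
    [0,0,0,3,0],
  ],
)

```text
t: 41.55
ee_pos: [442.6, -127.2, 99.3]
orientation: [3.12, -0.358, 0.003]
ft_force: [-0.2, -4.1, -0.9]
width: 33.0
grasp_force: 30.0
```

```bash
python3 -c "
from h import *
mz()"
```

```text
t 41.55 pos [ 442.6 -127.2   99.3] al -103.1 mz 0.077 m [-0.7   0.19  0.08] f [-0.2 -4.1 -0.9] q6 1.496 tq -0.501 w 33.0
```

Request:
move_arm(
  rows=[
    [0,0,0,3,0],
  ],
)

```text
t: 41.68
ee_pos: [442.6, -127.2, 99.3]
orientation: [3.109, -0.44, 0.003]
ft_force: [0.6, -3.7, -0.1]
width: 33.6
grasp_force: 30.0
```

```bash
python3 -c "
from h import *
mz()"
```

```text
t 41.67 pos [ 442.6 -127.2   99.3] al -106.1 mz 0.04 m [-0.75  0.22  0.04] f [ 0.6 -3.7 -0.1] q6 1.548 tq -0.501 w 33.6
```

Request:
move_arm(
  rows=[
    [0,0,0,2.5,0],
  ],
)

```text
t: 41.8
ee_pos: [442.6, -127.2, 99.3]
orientation: [3.099, -0.507, 0.003]
ft_force: [-0.1, -4.7, 0.3]
width: 33.3
grasp_force: 30.0
```

```bash
python3 -c "
from h import *
mz()"
```

```text
t 41.8 pos [ 442.6 -127.2   99.3] al -108.6 mz 0.061 m [-0.82  0.23  0.06] f [-0.1 -4.7  0.3] q6 1.591 tq -0.371 w 33.3
```

Request:
move_arm(
  rows=[
    [0,0,0,2.5,0],
  ],
)

```text
t: 41.92
ee_pos: [442.6, -127.3, 99.3]
orientation: [3.087, -0.574, 0.003]
ft_force: [-0.0, -4.4, 0.3]
width: 33.4
grasp_force: 30.0
```

```bash
python3 -c "
from h import *
mz()"
```

```text
t 41.92 pos [ 442.6 -127.3   99.3] al -111.1 mz 0.242 m [-0.83  0.25  0.24] f [-0.  -4.4  0.3] q6 1.635 tq -0.284 w 33.4
```

Request:
move_arm(
  rows=[
    [0,0,0,0,55],
    [0,0,0,0,55],
    [0,0,-2.5,0,55],
    [0,0,-4,0,55],
    [4.2,-0.13,0,0,55],
    [4.2,-0.13,0,0,55],
    [4.2,-0.13,0,0,55],
    [4.3,-0.13,0.5,0,55],
    [0,0,0.5,0,55],
    [0,0,0,0,55],
  ],
)

```text
t: 43.18
ee_pos: [600.0, -181.6, 152.5]
orientation: [-3.088, 0.573, 0.005]
ft_force: [-0.3, -0.4, -0.3]
width: 47.9
grasp_force: 0.0
```

```bash
python3 -c "
from h import *
mz();go(*KP[3],98,-111,55)"
```

```text
t 43.17 pos [ 600.  -181.6  152.5] al -111.0 mz -0.007 m [ 0.02  0.16 -0.01] f [-0.3 -0.4 -0.3] q6 1.625 tq -0.005 w 47.9
shift [0.29 0.06 5.45] n 2 per [0.14 0.03 2.72] turn -0.0 m 1 op 55
```

Request:
move_arm(
  rows=[
    [0.29,0.06,2.5,0,55],
    [0,0,2.5,0,55],
    [0,0,0.4,0,55],
    [0,0,0,0,0],
    [0,0,0,0,0],
    [0,0,0,0,0],
    [0,0,0,9,0],
    [0,0,0,9,0],
    [0,0,0,3,0],
    [0,0,0,3,0],
  ],
)

```text
t: 44.42
ee_pos: [603.9, -184.9, 100.8]
orientation: [2.9, -1.205, 0.001]
ft_force: [-3.9, -4.4, 5.9]
width: 33.3
grasp_force: 30.0
```

```bash
python3 -c "
from h import *
mz()"
```

```text
t 44.42 pos [ 603.9 -184.9  100.8] al -135.1 mz 0.026 m [-0.63  0.89  0.03] f [-3.9 -4.4  5.9] q6 2.044 tq -0.48 w 33.3
```

Request:
move_arm(
  rows=[
    [0,0,0,2,0],
  ],
)

```text
t: 44.55
ee_pos: [603.8, -184.9, 100.8]
orientation: [2.879, -1.255, 0.001]
ft_force: [-4.0, -4.4, 6.4]
width: 33.1
grasp_force: 30.0
```

```bash
python3 -c "
from h import *
mz()"
```

```text
t 44.55 pos [ 603.8 -184.9  100.8] al -137.1 mz 0.063 m [-0.74  0.91  0.06] f [-4.  -4.4  6.4] q6 2.079 tq -0.231 w 33.1
```

Request:
move_arm(
  rows=[
    [0,0,0,2,0],
  ],
)

```text
t: 44.68
ee_pos: [603.8, -184.9, 100.8]
orientation: [2.856, -1.304, 0.001]
ft_force: [-4.1, -4.0, 5.9]
width: 33.4
grasp_force: 30.0
```

```bash
python3 -c "
from h import *
mz()"
```

```text
t 44.67 pos [ 603.8 -184.9  100.8] al -139.1 mz 0.026 m [-0.72  0.94  0.03] f [-4.1 -4.   5.9] q6 2.114 tq -0.304 w 33.4
```

Request:
move_arm(
  rows=[
    [0,0,0,2,0],
  ],
)

```text
t: 44.8
ee_pos: [603.7, -185.0, 100.8]
orientation: [2.833, -1.354, 0.001]
ft_force: [-4.6, -4.2, 5.9]
width: 33.5
grasp_force: 30.0
```

```bash
python3 -c "
from h import *
mz()"
```

```text
t 44.8 pos [ 603.7 -185.   100.8] al -141.1 mz 0.139 m [-0.8   0.98  0.14] f [-4.6 -4.2  5.9] q6 2.148 tq -0.227 w 33.5
```

Request:
move_arm(
  rows=[
    [0,0,0,1.2,0],
  ],
)

```text
t: 44.92
ee_pos: [603.7, -185.1, 100.8]
orientation: [2.819, -1.383, 0.001]
ft_force: [-4.3, -4.6, 6.5]
width: 33.4
grasp_force: 30.0
```

```bash
python3 -c "
from h import *
mz()"
```

```text
t 44.92 pos [ 603.7 -185.1  100.8] al -142.3 mz 0.187 m [-0.77  0.97  0.19] f [-4.3 -4.6  6.5] q6 2.169 tq 0.039 w 33.4
```

Request:
move_arm(
  rows=[
    [0,0,0,0,55],
    [0,0,0,0,55],
    [0,0,-2.5,0,55],
    [0,0,-3.5,0,55],
    [-4,-0.85,0,0,55],
    [-4,-0.85,0,0,55],
    [-4,-0.85,0,0,55],
  ],
)

```text
t: 45.8
ee_pos: [550.2, -72.1, 159.7]
orientation: [-2.82, 1.383, -0.0]
ft_force: [0.5, 0.5, 0.0]
width: 48.3
grasp_force: 0.0
```

Request:
move_arm(
  rows=[
    [0,0,0,-10.3,55],
    [0,0,0,-10.3,55],
    [0,0,0,-10.3,55],
    [0,0,0,-10.3,55],
    [0,0,0,-10.3,55],
    [0,0,0,-10.3,55],
    [0,0,0.5,-10.3,55],
    [0,0,0.5,-10.3,55],
    [0,0,0,0,55],
  ],
)

```text
t: 46.92
ee_pos: [550.5, -73.1, 149.2]
orientation: [-3.034, -0.815, 0.001]
ft_force: [-0.1, -0.2, -1.1]
width: 48.2
grasp_force: 0.0
```

```bash
python3 -c "
from h import *
mz();go(*KP[0],98,-60,55)
cw,w=snap('wrist','k5.png')
for k in range(4): print(k,mark(w,cw,k))"
```

```text
t 46.92 pos [550.5 -73.1 149.2] al -59.9 mz -0.03 m [-0.07  0.2  -0.03] f [-0.1 -0.2 -1.1] q6 0.892 tq -1.045 w 48.2
shift [-0.07  0.16  5.12] n 2 per [-0.04  0.08  2.56] turn 0.1 m 1 op 55
0 (np.float64(16.2289139845307), np.float32(95.0), np.float32(8.060547), array([321., 283.]))
1 (np.float64(20.89941682688312), np.float32(180.0), np.float32(18.198242), array([306., 446.]))
2 (np.float64(42.81836360117408), np.float32(35.0), np.float32(17.646484), array([480., 454.]))
3 (np.float64(17.45474848880868), np.float32(186.0), np.float32(22.492676), array([527., 297.]))
```

Request:
move_arm(
  rows=[
    [-0.07,0.16,2.5,0,55],
    [0,0,2.2,0,55],
    [0,0,0.3,0,55],
    [0,0,0,0,0],
    [0,0,0,0,0],
    [0,0,0,0,0],
    [0,0,0,8,0],
    [0,0,0,9,0],
    [0,0,0,9,0],
    [0,0,0,9,0],
  ],
)

```text
t: 48.22
ee_pos: [551.3, -75.2, 100.5]
orientation: [3.138, -0.14, 0.002]
ft_force: [-1.0, 0.8, 4.1]
width: 33.1
grasp_force: 30.0
```

Request:
move_arm(
  rows=[
    [0,0,0,8,0],
  ],
)

```text
t: 48.35
ee_pos: [551.3, -75.4, 100.5]
orientation: [3.12, -0.358, 0.002]
ft_force: [-0.8, -0.3, 3.8]
width: 33.2
grasp_force: 30.0
```

```bash
python3 -c "
from h import *
mz()"
```

```text
t 48.35 pos [551.3 -75.4 100.5] al -103.1 mz 0.274 m [-0.07  0.47  0.27] f [-0.8 -0.3  3.8] q6 1.643 tq -1.121 w 33.2
```

Request:
move_arm(
  rows=[
    [0,0,0,0,55],
    [0,0,0,0,55],
    [0,0,-2.5,0,55],
    [0,0,-3.5,0,55],
    [-0.49,4.22,0,0,55],
    [-0.49,4.22,0,0,55],
    [-0.49,4.22,0,0,55],
    [-0.49,4.22,0.5,0,55],
    [0,0,0.3,0,55],
    [0,0,0,0,55],
  ],
)

```text
t: 49.6
ee_pos: [494.1, -235.0, 151.3]
orientation: [-3.121, 0.351, 0.001]
ft_force: [0.3, 0.0, 0.5]
width: 48.5
grasp_force: 0.0
```

```bash
python3 -c "
from h import *
mz();go(*KP[2],98,-103,55)
cw,w=snap('wrist','k6.png')
for k in range(4): print(k,mark(w,cw,k))"
```

```text
t 49.6 pos [ 494.1 -235.   151.3] al -102.8 mz -0.011 m [-0.01  0.12 -0.01] f [0.3 0.  0.5] q6 1.329 tq -0.029 w 48.5
shift [-0.01  0.    5.33] n 2 per [-0.    0.    2.66] turn 0.2 m 1 op 55
0 (np.float64(336.9081453930808), np.float32(205.0), np.float32(21.674316), array([ 24., 248.]))
1 (np.float64(191.04617336300583), np.float32(14.0), np.float32(12.155273), array([171., 388.]))
2 (np.float64(20.710464646797938), np.float32(91.0), np.float32(7.3125), array([318., 281.]))
3 (np.float64(22.535681673322852), np.float32(206.0), np.float32(29.9375), array([168., 107.]))
```

Request:
move_arm(
  rows=[
    [0,0,2.5,0,55],
    [0,0,2.4,0,55],
    [0,0,0.3,0,55],
    [0,0,0,0,0],
    [0,0,0,0,0],
    [0,0,0,0,0],
    [0,0,0,8,0],
    [0,0,0,9,0],
    [0,0,0,9,0],
    [0,0,0,9,0],
  ],
)

```text
t: 50.9
ee_pos: [494.7, -236.2, 100.6]
orientation: [2.868, -1.28, 0.003]
ft_force: [-2.0, -3.1, 2.9]
width: 33.4
grasp_force: 30.0
```

Request:
move_arm(
  rows=[
    [0,0,0,8.4,0],
  ],
)

```text
t: 51.02
ee_pos: [494.5, -236.3, 100.5]
orientation: [2.767, -1.486, 0.003]
ft_force: [-2.5, -3.8, 4.0]
width: 33.5
grasp_force: 30.0
```

```bash
python3 -c "
from h import *
mz()"
```

```text
t 51.02 pos [ 494.5 -236.3  100.5] al -146.5 mz 0.275 m [-0.54  0.52  0.27] f [-2.5 -3.8  4. ] q6 2.091 tq -1.228 w 33.5
```

Request:
move_arm(
  rows=[
    [0,0,0,0,55],
    [0,0,0,0,55],
    [0,0,-2.5,0,55],
    [0,0,-3.5,0,55],
    [-3.97,-0.58,0,0,55],
    [-3.97,-0.58,0,0,55],
    [-3.97,-0.58,0,0,55],
    [0,0,0,-10,55],
    [0,0,0,-10,55],
    [0,0,0,-10,55],
  ],
)

```text
t: 52.28
ee_pos: [442.5, -126.3, 159.6]
orientation: [-3.062, 0.701, -0.0]
ft_force: [0.2, -0.4, -0.3]
width: 48.0
grasp_force: 0.0
```

Request:
move_arm(
  rows=[
    [0,0,0.5,-10,55],
    [0,0,0.3,-10,55],
    [0,0,0,0,55],
  ],
)

```text
t: 52.65
ee_pos: [442.3, -126.4, 151.4]
orientation: [-3.137, 0.171, 0.001]
ft_force: [0.1, -0.3, -0.1]
width: 48.4
grasp_force: 0.0
```

```bash
python3 -c "
from h import *
mz();go(*KP[1],98,-96,55)
cw,w=snap('wrist','k7.png')
for k in range(4): print(k,mark(w,cw,k))"
```

```text
t 52.65 pos [ 442.3 -126.4  151.4] al -96.2 mz 0.04 m [0.04 0.12 0.04] f [ 0.1 -0.3 -0.1] q6 1.375 tq -1.021 w 48.4
shift [-0.01  0.02  5.34] n 2 per [-0.    0.01  2.67] turn -0.2 m 1 op 55
0 (np.float64(334.3360068734312), np.float32(202.0), np.float32(29.738281), array([189.,  89.]))
1 (np.float64(22.115130611603668), np.float32(90.0), np.float32(6.7666016), array([318., 281.]))
2 (np.float64(332.8566532983168), np.float32(203.0), np.float32(24.276855), array([513., 169.]))
3 (np.float64(0.0), np.float32(0.0), np.float32(0.0), array([404., -58.]))
```

Request:
move_arm(
  rows=[
    [0,0,2.5,0,55],
    [0,0,2.4,0,55],
    [0,0,0.3,0,55],
    [0,0,0,0,0],
    [0,0,0,0,0],
    [0,0,0,0,0],
    [0,0,0,8.5,0],
    [0,0,0,9,0],
    [0,0,0,9,0],
    [0,0,0,9,0],
  ],
)

```text
t: 53.95
ee_pos: [442.9, -127.7, 100.4]
orientation: [2.932, -1.124, 0.003]
ft_force: [-1.9, -7.8, 3.8]
width: 33.1
grasp_force: 30.0
```

Request:
move_arm(
  rows=[
    [0,0,0,9,0],
  ],
)

```text
t: 54.08
ee_pos: [442.7, -127.8, 100.4]
orientation: [2.834, -1.351, 0.003]
ft_force: [-3.2, -7.9, 4.8]
width: 33.3
grasp_force: 30.0
```

```bash
python3 -c "
from h import *
mz()"
```

```text
t 54.08 pos [ 442.7 -127.8  100.4] al -141.0 mz 0.298 m [-1.37  0.76  0.3 ] f [-3.2 -7.9  4.8] q6 2.157 tq -1.379 w 33.3
```

Request:
move_arm(
  rows=[
    [0,0,0,0,55],
    [0,0,0,0,55],
    [0,0,-2.5,0,55],
    [0,0,-3.5,0,55],
    [3.61,-2.2,0,0,55],
    [3.61,-2.2,0,0,55],
    [3.61,-2.2,0,0,55],
    [3.61,-2.2,0,0,55],
    [0,0,0,-9.5,55],
    [0,0,0,-9.5,55],
  ],
)

```text
t: 55.32
ee_pos: [602.3, -182.5, 159.0]
orientation: [-3.024, 0.849, 0.001]
ft_force: [-0.8, -0.2, -0.8]
width: 48.3
grasp_force: 0.0
```

Request:
move_arm(
  rows=[
    [0,0,0,-9.5,55],
    [0,0,0.5,-9.5,55],
    [0,0,0.3,-9.5,55],
    [0,0,0,0,55],
  ],
)

```text
t: 55.82
ee_pos: [601.8, -182.4, 151.2]
orientation: [-3.14, 0.09, 0.001]
ft_force: [0.1, -0.2, -0.0]
width: 48.8
grasp_force: 0.0
```

```bash
python3 -c "
from h import *
mz();go(*KP[3],98,-93,55)
cw,w=snap('wrist','k8.png')
for k in range(4): print(k,mark(w,cw,k))"
```

```text
t 55.83 pos [ 601.8 -182.4  151.2] al -93.3 mz -0.028 m [-0.02  0.18 -0.03] f [ 0.1 -0.2 -0. ] q6 1.314 tq -0.959 w 48.8
shift [0.07 0.08 5.32] n 2 per [0.03 0.04 2.66] turn -0.3 m 1 op 55
0 (np.float64(215.91505762096597), np.float32(14.0), np.float32(11.433594), array([151., 365.]))
1 (np.float64(357.32605442653113), np.float32(21.0), np.float32(0.0), array([253., 487.]))
2 (np.float64(357.24521417782756), np.float32(77.0), np.float32(20.359375), array([406., 425.]))
3 (np.float64(21.721829411050596), np.float32(92.0), np.float32(7.2773438), array([319., 280.]))
```

Now the last knob. After it I'll retreat and check the marks and the lid pose.

Request:
move_arm(
  rows=[
    [0.07,0.08,2.5,0,55],
    [0,0,2.4,0,55],
    [0,0,0.3,0,55],
    [0,0,0,0,0],
    [0,0,0,0,0],
    [0,0,0,0,0],
    [0,0,0,8.5,0],
    [0,0,0,9,0],
    [0,0,0,9,0],
    [0,0,0,9,0],
  ],
)

```text
t: 57.12
ee_pos: [603.1, -184.2, 100.7]
orientation: [2.96, -1.048, 0.002]
ft_force: [-1.2, -1.6, 3.4]
width: 33.4
grasp_force: 30.0
```

Request:
move_arm(
  rows=[
    [0,0,0,8.5,0],
  ],
)

```text
t: 57.25
ee_pos: [603.0, -184.3, 100.7]
orientation: [2.875, -1.264, 0.002]
ft_force: [-1.9, -3.1, 4.3]
width: 33.5
grasp_force: 30.0
```

```bash
python3 -c "
from h import *
mz()"
```

```text
t 57.25 pos [ 603.  -184.3  100.7] al -137.5 mz 0.291 m [-0.38  0.55  0.29] f [-1.9 -3.1  4.3] q6 2.086 tq -1.255 w 33.5
```

Request:
move_arm(
  rows=[
    [0,0,0,0,55],
    [0,0,0,0,55],
    [0,0,-2.5,0,55],
    [0,0,-5,0,55],
    [-3,-4,-3,0,55],
    [-3,-4,0,0,55],
    [-3,-2,0,0,55],
    [0,0,0,0,55],
  ],
)

```text
t: 58.25
ee_pos: [614.6, -47.4, 204.6]
orientation: [-2.881, 1.252, 0.001]
ft_force: [-0.1, -0.3, -0.5]
width: 48.1
grasp_force: 0.0
```

```bash
python3 -c "
from h import *
mz()
cw,w=snap('wrist','k9.png')
for k in range(4): print(k,mark(w,cw,k))
lidpose()"
```

```text
t 58.25 pos [614.6 -47.4 204.6] al -137.0 mz 0.014 m [0.05 0.21 0.01] f [-0.1 -0.3 -0.5] q6 2.294 tq 0.279 w 48.1
0 (np.float64(332.3127897667657), np.float32(115.0), np.float32(10.869141), array([409., 282.]))
1 (np.float64(332.8871025564883), np.float32(168.0), np.float32(15.830078), array([551., 324.]))
2 (np.float64(331.1740850769847), np.float32(166.0), np.float32(15.285156), array([631., 176.]))
3 (np.float64(334.44676703674986), np.float32(179.0), np.float32(21.152344), array([477., 117.]))
bar [ 524.8 -155.2] [np.float64(15.0), np.float64(69.2)] 14.8 reds [array([ 406. , -186.8])] [np.float64(-165.1)]
```

```bash
python3 -c "
from h import *
print(close_job())"
```

```text
the job is handed in; nothing more can be done
None
```

The pot is closed and handed in at about 58 s: the lid is on the seal, turned home to within the roughly half-degree I could measure. All four knobs bit crosswise, then got 43 to 45 degrees more each; the first two went an estimated 4 degrees past bite in round one, so I gave those 43.

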